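Stack the culture dishes on the carrier for incubation

TASK

Build one upright, well-centred stack on the blue round carrier: from the bottom up the green dish, the red dish, the amber dish, and last the steel cover with the black-tipped knob. The red dish sits on the revolving carousel under the wire guard, so turn the carousel by its pegs until that compartment is at the red pointer at the front, and lift the dish out there. Keep the dishes upright all the time and leave the violet dish where it is.

Things in the scene. Friction and masses are not known exactly. Their poses are not given: they have to be found in the camera images.
- green_dish: culture dish with a clear lid over a green medium and a small blank white label: a closed round disc 56 mm in diameter and 20 mm tall, flat on both sides, about 50 g, lying lid up. Origin: centre of its underside; z up. On the table; goes on the carrier.
- red_dish: culture dish with a clear lid over a red medium and a small blank white label: a closed round disc 56 mm in diameter and 20 mm tall, flat on both sides, about 50 g, lying lid up. Origin: centre of its underside; z up. At the start loose on the carousel's deck (30 mm above the table), about 85 mm from its axis, under the wire guard; it rides along by friction. Goes on the green dish.
- amber_dish: culture dish with a clear lid over a yellow-amber medium and a small blank white label: a closed round disc 56 mm in diameter and 20 mm tall, flat on both sides, about 50 g, lying lid up. Origin: centre of its underside; z up. On the table; goes on the red dish.
- cover: steel cover: flat disc 60 mm in diameter and 6 mm thick with an upright round knob in the middle, 20 mm in diameter, from 6 to 42 mm above the underside, its tip black; about 100 g. Origin: centre of its underside; z up. Taken by the knob; goes on the amber dish.
- violet_dish: culture dish with a clear lid over a violet medium and a small blank white label: a closed round disc 56 mm in diameter and 20 mm tall, flat on both sides, about 50 g, lying lid up. Origin: centre of its underside; z up. A bystander: not to be moved.
- carrier: blue round carrier plate with a white disc on top, fixed to the table: 76 mm in diameter, flat top 12 mm above the table. Origin: centre of its underside; z up. Its place and those of the green, amber and violet dish and the cover are interchanged from start to start, at least 0.1 m apart.
- station: fixed foot of the carousel. Origin: on the carousel's axis at table height; z up; its -x axis points to the front, where a red pointer block lies at the disc's edge (16 mm high, 100 to 170 mm from the axis). Its guard, a level wire grille, 97 to 103 mm above the table, covers the rear: x +27 to +153, y -146 to +146 mm in this frame; posts at x +75 and +150, y -143 and +143.
- carousel (a joint): turn in rad, 0 at the start, growing counter-clockwise from above, -4.3 to 4.3; light friction (0.03 N m), stays where left. Grey disc 260 mm across, top 30 mm above the table; hub to 60 mm; 3 radial dividers to 42 mm. The red dish's compartment starts 115 to 139 deg counter-clockwise of the front: turn clockwise. A 45 mm vial with orange cap rides in the next one counter-clockwise.
- carousel_peg (a point): top centre of one of the carousel's 3 black turning pegs: the one 60 deg clockwise (from above) of the middle of the red dish's compartment, at the start beside the axis, in front of the guard. Each peg is upright, round, 14 mm thick, from 30 to 85 mm above the table, 118 mm from the axis at the end of a divider; the others are 120 and 240 deg further. It turns with the carousel.

How it is judged (in metres and radians):
On the way:
1. the carousel has been turned until the red dish, still standing in its compartment, is at the front by the pointer (within about 35 degrees) ((value of joint carousel below -1 rad or value of joint carousel above 3 rad) and x of red_dish in the frame of station below -0.065 m and y of red_dish in the frame of station between -0.05 and 0.05 m and z of red_dish in the frame of station below 0.036 m), for 0.2 s.
At the end, for the whole second after the job is handed in: From the bottom up, carrier, green dish, red dish, amber dish and cover stand stacked, each centred on the one below within 10 mm and seated on it (height within 4 mm), upright within 0.1 rad (about 6 degrees), released and at rest (horizontal distance between green_dish and carrier below 0.01 m and z of green_dish in the frame of carrier between 0.008 and 0.016 m and angle between each of green_dish, red_dish, amber_dish, cover's own z axis and vertical below 0.1 rad and linear speed of each of green_dish, red_dish, amber_dish, cover below 0.02 m/s and horizontal distance between red_dish and green_dish below 0.01 m and z of red_dish in the frame of green_dish between 0.016 and 0.024 m and horizontal distance between amber_dish and red_dish below 0.01 m and z of amber_dish in the frame of red_dish between 0.016 and 0.024 m and horizontal distance between cover and amber_dish below 0.01 m and z of cover in the frame of amber_dish between 0.016 and 0.024 m); the robot touches nothing.
It fails at once if the violet dish is moved by more than 20 mm (distance of violet_dish from where it was at the start of the episode above 0.02 m).
It fails at once if a culture dish is tipped by more than 0.6 rad (about 35 degrees) (angle between any of green_dish, red_dish, amber_dish, violet_dish's own z axis and vertical above 0.6 rad).
It also fails if it takes over 120 s, if anything falls off the work surface, if the arm or the gripper's body presses on something with over 40 N, if the wrist force passes 120 N, or if a joint passes its speed limit or range.

ROBOT

A 6-joint arm with a two-finger parallel gripper is mounted at the origin on the work surface. World frame = base frame: x ahead of the robot, y to its left, z up, the work surface at z = 0. Lengths are in m, angles in degrees, forces in N, time in s.
With the tool pointing down it reaches from about 0.3 to 0.75 m from the base axis. Payload 8.5 kg.
Tool frame: the origin (TCP) lies between the finger pads; the fingertips stand 17 mm ahead of it and the grasp point (between the pads) lies 2 mm behind it; z points along the fingers, y is the direction in which the jaws open and shut (so a half turn about z gives the same grasp; the last joint's range is limited). The gripper opens to 85 mm and grips with 20 to 120 N. Pads are 22 mm wide; open, the fingers measure 114 mm over their backs; the gripper's body (76 mm by 85 mm) begins 54 mm behind the grasp point. The pads swing forward as they close: fully open they stand 13 mm farther back than shut.
Start: joints at [58.023, 21.807, 74.336, -0, 83.858, -12.336], TCP at [0.185, 0.518, 0.213] pointing down, gripper open.
Joint ranges: [-178.18, 178.18], [-50.72, 133.34], [12.68, 142.11], [-81.47, 261.47], [9.98, 163.14], [-165.26, 165.26]. Speed limits (degrees/s): [136.94, 136.94, 180, 180, 180, 180].

INTERFACE

Orientations are given as a 3x3 rotation matrix whose columns are the frame's x, y, z axes.
In Python, from rig import readout, eyes, env gives the robot as it stands.
- The arm moves only by the tool arm_command, never from a script. Its argument "rows" is text: rows parted by semicolons, each of 7 numbers parted by spaces: the closure, from 0 (fully open) to 1 (shut), then the shift along the tool's x, y, z in mm, then the turn, a rotation vector about the tool's x, y, z in degrees. In form: grip dx dy dz rx ry rz; .... A call has 1 to 5 rows; each row shifts and turns the commanded pose from where the row before left it, along the tool's axes as they then stand; what a row does not reach is not made up. A row lasts 1/12 s, in which the tool goes at most 41.7 mm and 7.16 degrees, less where a joint would pass 70% of its speed; a pose out of reach is approached as far as the arm can. A call with a gripper value outside its range is refused whole. The fingers move at their own pace and stop on an object; "squeeze" is the grip in N (left out, the last holds). Time passes only in rows, so rows that do not move let the fingers close. It gives the time, the measured TCP pose, the force and the opening at its end, in the units of the state.
- readout.observe(): the state, without advancing time (a new reading comes with each control period).
- eyes.get_image(name): name is "scene" or "top" or "wrist"; returns the picture (480x640x3 uint8, red, green, blue); there is no depth.
- eyes.camera_model(name): a dict with "mtx" (3x3 intrinsics, pixels), "view" (4x4, takes a point from world to camera coordinates). Camera axes: x right, y up, looking along -z (the intrinsics and any distortion apply to the point x, -y, -z); pixel columns grow to the right and rows downward; lengths in m; the calibration is good to about 2 mm. A picture is of the moment at which its call begins: read the wrist's pose just before it. camera_model takes no time and is no camera call; for the wrist camera it gives the pose at the moment of the call.
- env.close_job(): hands the job in, once; it reports no verdict.
The state is a dict: "time_s": time; "q": joint angles; "qvel": joint speeds; "joint_efforts": joint torques, N m; "position": TCP position; "tool_rot": TCP orientation; "ft_force": force on the tool from outside, world axes, zero at the start; "wrist_torque": the same for the moment, N m; "grip_width": finger opening in m.
Only numpy, scipy, OpenCV 4.12 (cv2) and the standard library are available. Lean on these libraries where they do the work, as an engineer would, in place of code of your own. Each camera call takes 0.05 s, during which the arm holds its last target. There are 200 camera calls.

## Working session

There is one attempt and no reset: what is moved stays moved. The work goes in short steps, Python scripts to look and compute and a tool call to move; the robot and the scene stay as the last step left them, time stands still between calls to the robot, and variables do not carry over. Pictures are saved under pics/ and viewed, about 12 in all and at most 16, crops included, and the job is handed in when it is done.

Besides the shell and the picture viewer there is one more tool, called after "Call:" as a command line: name --argument value ..., lists and objects as JSON in quotes. arm_command: Moves the arm, as the interface text tells. Its arguments: {"type":"object","properties":{"rows":{"type":"string"},"squeeze":{"type":"number"}},"required":["rows"]}

```bash
ls; mkdir -p pics
cat > h.py <<'E'
import numpy as np, cv2
from rig import readout, eyes, env
def cast(name,px,z,m=None):
    m=m or eyes.camera_model(name); K=np.array(m["mtx"]);V=np.array(m["view"])
    d=np.linalg.inv(K)@np.array([px[0],px[1],1.]); d=np.array([d[0],-d[1],-d[2]])
    R=V[:3,:3];c=-R.T@V[:3,3]; w=R.T@d
    return c+w*(z-c[2])/w[2]
def proj(name,p,m=None):
    m=m or eyes.camera_model(name); K=np.array(m["mtx"]);V=np.array(m["view"])
    c=V[:3,:3]@np.array(p)+V[:3,3]; u=K@np.array([c[0],-c[1],-c[2]]); return u[:2]/u[2]
def save(name,f):
    im=eyes.get_image(name); cv2.imwrite(f,cv2.cvtColor(im,cv2.COLOR_RGB2BGR)); return im
E
python3 - <<'E'
from h import *
for n in("top","scene"): 
    save(n,f"pics/{n}0.png"); m=eyes.camera_model(n); print(m); 
print(readout.observe())
E
```

```text
pics
{'mtx': array([[574.53192904,   0.        , 328.50880028],
       [  0.        , 574.53192904, 244.22873565],
       [  0.        ,   0.        ,   1.        ]]), 'view': array([[ 0.06802735, -0.99768267, -0.00125317, -0.07903012],
       [ 0.97512354,  0.06622344,  0.2115385 , -0.54566981],
       [-0.2109653 , -0.0156124 ,  0.97736886, -1.03341157],
       [ 0.        ,  0.        ,  0.        ,  1.        ]])}
{'mtx': array([[500.68457736,   0.        , 318.01020212],
       [  0.        , 500.68457736, 241.20740026],
       [  0.        ,   0.        ,   1.        ]]), 'view': array([[-0.88804934,  0.45973848,  0.00298368,  0.51390077],
       [-0.37554078, -0.72912287,  0.57214418,  0.11124409],
       [ 0.26521217,  0.50697177,  0.82014763, -1.12565542],
       [ 0.        ,  0.        ,  0.        ,  1.        ]])}
{'time_s': 0.1, 'q': array([ 5.80243930e+01,  2.18369953e+01,  7.43798510e+01,  7.46054638e-04,
        8.38572424e+01, -1.23362428e+01]), 'qvel': array([-0.00180445,  0.12355787, -0.10213091, -0.01921215,  0.01262286,
       -0.03897662]), 'joint_efforts': array([ 4.46832666e-03, -4.49214292e+01, -2.31661212e+01, -1.94439936e-04,
        3.56924160e-03,  7.82422353e-05]), 'position': array([0.18470283, 0.51775635, 0.21247809]), 'tool_rot': array([[-9.41826192e-01,  3.36099599e-01, -6.95748570e-04],
       [ 3.36100195e-01,  9.41825605e-01, -1.09003854e-03],
       [ 2.88912302e-04, -1.26046808e-03, -9.99999164e-01]]), 'ft_force': array([-1.28338356,  0.37857634,  0.12904636]), 'wrist_torque': array([ 0.01933437, -0.02884426,  0.00760433]), 'grip_width': 0.08541533368617574}
```

View pics/top0.png

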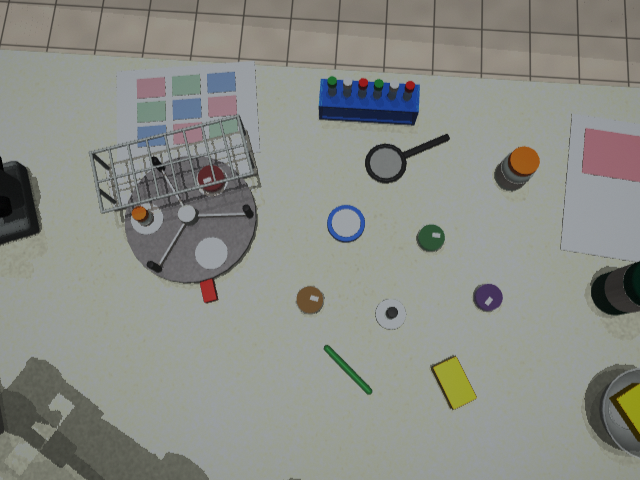

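View pics/scene0.png

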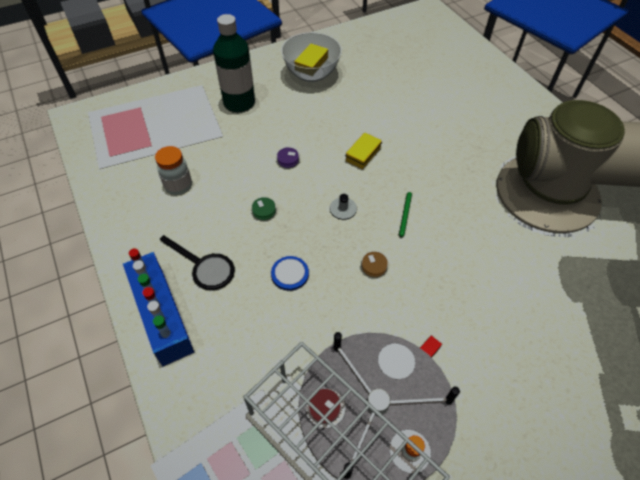

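Top view: carousel hub (188,214), red dish (211,178) under the grille, pointer (208,290), front peg (248,212). Also carrier (346,223), green (431,238), amber (310,300), violet (488,297) and cover (390,314). The scene view agrees.

```bash
cat > m.py <<'E'
from h import *
def blob(im,lo,hi,seed,r=28,fill=True):
    hsv=cv2.cvtColor(im,cv2.COLOR_RGB2HSV); m=cv2.inRange(hsv,lo,hi)
    w=np.zeros_like(m); cv2.circle(w,seed,r,255,-1); m&=w
    cs,_=cv2.findContours(m,cv2.RETR_EXTERNAL,cv2.CHAIN_APPROX_NONE)
    c=cv2.convexHull(max(cs,key=cv2.contourArea)); M=cv2.moments(c)
    return (M['m10']/M['m00'],M['m01']/M['m00']),cv2.contourArea(c)
E
python3 - <<'E'
from m import *
T={'green':((45,60,20),(90,255,255),.010,(431,238),(263,209)),'amber':((5,90,40),(28,255,255),.010,(310,300),(374,264)),
'violet':((120,60,20),(160,255,255),.010,(488,297),(288,157)),'carrier':((100,120,60),(130,255,255),.010,(346,223),(290,273)),
'knobtip':((0,0,0),(179,255,60),.040,(392,312),(343,201)),'red':((0,90,40),(179,255,160),.040,(211,178),(325,405)),
'peg':((0,0,0),(179,255,50),.075,(248,212),(338,340)),'pegB':((0,0,0),(179,255,50),.075,(154,267),(453,394))}
for i,n in enumerate(("top","scene")):
    im=cv2.cvtColor(cv2.imread(f"pics/{n}0.png"),cv2.COLOR_BGR2RGB)
    for k,(lo,hi,z,*s) in T.items():
        try:
            p,a=blob(im,lo,hi,s[i],14 if 'peg' in k or 'knob' in k else 26); print(n,k,np.round(p,1),a,cast(n,p,z).round(4))
        except Exception as e: print(n,k,e)
print(cast('top',(188,214),.06),cast('scene',(379,399),.06),"pointer",cast('top',(208,290),.016),cast('scene',(431,346),.016))
E
```

```text
top green [430.9 237.3] 521.5 [ 0.588  -0.2434  0.01  ]
top amber [309.4 299.2] 523.0 [ 0.4484 -0.0114  0.01  ]
top violet [488.2 296.9] 550.0 [ 0.4766 -0.3583  0.01  ]
top carrier [345.6 222.9] 1053.0 [ 0.6061 -0.0722  0.01  ]
top knobtip [391.5 312.2] 88.5 [ 0.431  -0.1688  0.04  ]
top red [205.1 175.3] 199.5 [0.6769 0.2124 0.04  ]
top peg [247.6 211. ] 80.5 [0.6001 0.1153 0.075 ]
top pegB [154.2 266.3] 99.5 [0.4825 0.2778 0.075 ]
scene green [263.3 208.4] 392.0 [ 0.588  -0.2396  0.01  ]
scene amber [374. 264.] 482.5 [ 0.4484 -0.0078  0.01  ]
scene violet [287.5 157.3] 311.5 [ 0.4758 -0.3538  0.01  ]
scene carrier [289.5 272.6] 961.0 [ 0.6074 -0.0673  0.01  ]
scene knobtip [343.1 201.7] 100.5 [ 0.4383 -0.1562  0.04  ]
scene red [324.4 399.7] 392.0 [0.6679 0.1946 0.04  ]
scene peg [336.5 342.2] 109.5 [0.6107 0.1285 0.075 ]
scene pegB [451.4 395.7] 130.5 [0.4932 0.2901 0.075 ]
[0.59037478 0.23132729 0.06      ] [0.59317967 0.23903358 0.06      ] pointer [0.45228595 0.18625225 0.016     ] [0.44971754 0.19084485 0.016     ]
```

```bash
cat >> h.py <<'E'
def yawof(): R=np.array(readout.observe()["tool_rot"]); return np.degrees(np.arctan2(R[1,1],R[0,1]))
def plan(ts,grip=0,smax=38,amax=6.5):
    """ts: list of (x,y,z,yaw_of_tool_y); prints rows in tool axes"""
    s=readout.observe(); p=np.array(s["position"]); yw=yawof(); out=[]
    for t in ts:
        d=np.array(t[:3])-p; dy=(t[3]-yw+180)%360-180
        n=int(max(1,np.ceil(np.linalg.norm(d)*1e3/smax),np.ceil(abs(dy)/amax)))
        for i in range(n):
            a=np.radians(yw+dy*i/n); c,sn=np.cos(a),np.sin(a); v=d/n*1e3
            out.append(f"{grip} {-sn*v[0]+c*v[1]:.1f} {c*v[0]+sn*v[1]:.1f} {-v[2]:.1f} 0 0 {-dy/n:.2f}")
        p=np.array(t[:3]); yw+=dy
    for i in range(0,len(out),5): print("; ".join(out[i:i+5]))
E
python3 - <<'E'
from m import *
for z in(.0575,.065):
  print(z,cast('top',(247.6,211),z),cast('scene',(336.5,342.2),z))
plan([(.60,.125,.235,26.6)],0.7)
E
```

```text
0.0575 [0.60472893 0.11815216 0.0575    ] [0.60648312 0.12206346 0.0575    ]
0.065 [0.60272535 0.11690904 0.065     ] [0.60826508 0.12481288 0.065     ]
0.7 -32.7 -14.4 -1.4 0 0 2.74; 0.7 -33.3 -12.8 -1.4 0 0 2.74; 0.7 -33.9 -11.2 -1.4 0 0 2.74; 0.7 -34.4 -9.6 -1.4 0 0 2.74; 0.7 -34.8 -7.9 -1.4 0 0 2.74
0.7 -35.2 -6.3 -1.4 0 0 2.74; 0.7 -35.4 -4.6 -1.4 0 0 2.74; 0.7 -35.6 -2.9 -1.4 0 0 2.74; 0.7 -35.7 -1.2 -1.4 0 0 2.74; 0.7 -35.7 0.5 -1.4 0 0 2.74
0.7 -35.7 2.2 -1.4 0 0 2.74; 0.7 -35.5 3.9 -1.4 0 0 2.74; 0.7 -35.3 5.6 -1.4 0 0 2.74; 0.7 -35.0 7.3 -1.4 0 0 2.74; 0.7 -34.6 9.0 -1.4 0 0 2.74
0.7 -34.1 10.6 -1.4 0 0 2.74
```

Call:
arm_command --rows "0.7 -32.7 -14.4 -1.4 0 0 2.74; 0.7 -33.3 -12.8 -1.4 0 0 2.74; 0.7 -33.9 -11.2 -1.4 0 0 2.74; 0.7 -34.4 -9.6 -1.4 0 0 2.74; 0.7 -34.8 -7.9 -1.4 0 0 2.74"

```text
time_s: 0.52
position: [0.3153, 0.3939, 0.2199]
tool_rot: [[-0.834, 0.551, -0.0], [0.551, 0.834, -0.0], [0.0, -0.001, -1.0]]
ft_force: [0.4, 1.7, 0.4]
grip_width: 0.0267
```

Call:
arm_command --rows "0.7 -35.2 -6.3 -1.4 0 0 2.74; 0.7 -35.4 -4.6 -1.4 0 0 2.74; 0.7 -35.6 -2.9 -1.4 0 0 2.74; 0.7 -35.7 -1.2 -1.4 0 0 2.74; 0.7 -35.7 0.5 -1.4 0 0 2.74"

```text
time_s: 0.93
position: [0.445, 0.2709, 0.2269]
tool_rot: [[-0.68, 0.734, -0.001], [0.734, 0.68, -0.0], [0.0, -0.001, -1.0]]
ft_force: [1.3, 0.8, -0.4]
grip_width: 0.0255
```

Call:
arm_command --rows "0.7 -35.7 2.2 -1.4 0 0 2.74; 0.7 -35.5 3.9 -1.4 0 0 2.74; 0.7 -35.3 5.6 -1.4 0 0 2.74; 0.7 -35.0 7.3 -1.4 0 0 2.74; 0.7 -34.6 9.0 -1.4 0 0 2.74"

```text
time_s: 1.35
position: [0.5747, 0.1479, 0.2337]
tool_rot: [[-0.487, 0.874, -0.001], [0.874, 0.487, 0.0], [0.0, -0.001, -1.0]]
ft_force: [0.1, 0.7, -0.1]
grip_width: 0.0257
```

Call:
arm_command --rows "0.7 -34.1 10.6 -1.4 0 0 2.74; 0.7 0 0 0 0 0 0; 0.7 0 0 0 0 0 0"

```text
time_s: 1.6
position: [0.6004, 0.1235, 0.2343]
tool_rot: [[-0.444, 0.896, -0.002], [0.896, 0.444, 0.0], [0.001, -0.002, -1.0]]
ft_force: [-0.4, 0.9, 0.0]
grip_width: 0.0255
```

Run:
```python
from m import *
s=readout.observe();print(s["position"],yawof(),s["grip_width"])
save("wrist","pics/w1.png");m=eyes.camera_model("wrist");print(m)
```

```text
[0.60038103 0.1234552  0.23427222] 26.387130178413475 0.02553684748053836
{'mtx': array([[410.31269657,   0.        , 316.5048517 ],
       [  0.        , 410.31269657, 240.56279504],
       [  0.        ,   0.        ,   1.        ]]), 'view': array([[ 0.89498655,  0.4460898 , -0.00172315, -0.59113517],
       [-0.42294188,  0.84730418, -0.32124101,  0.19580012],
       [-0.14184231,  0.28823517,  0.94699591, -0.35286483],
       [ 0.        ,  0.        ,  0.        ,  1.        ]])}
```

View pics/w1.png

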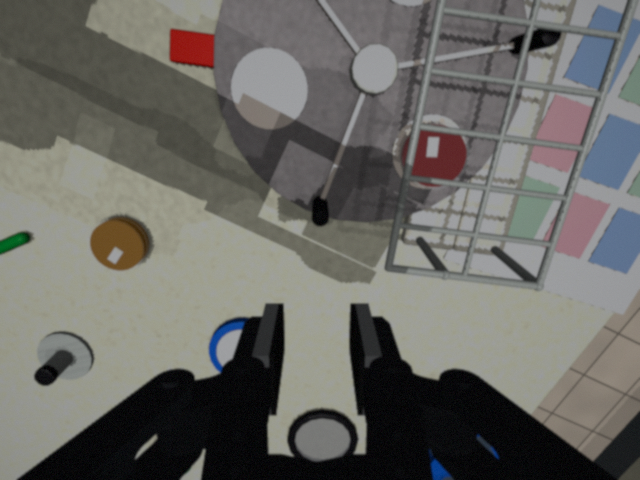

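Wrist view shows the peg at about (320,210), hub top (375,68), red dish (433,155), amber (119,244) and the cover's knob at lower left.

Run:
```python
from m import *
im=cv2.cvtColor(cv2.imread("pics/w1.png"),cv2.COLOR_BGR2RGB)
p,a=blob(im,(0,0,0),(179,255,60),(320,210),18);print(p,a,cast("wrist",p,.0575))
print("peg top edge",cast("wrist",(319.5,222-7),.085))
print("hub",cast("wrist",(375,68.5),.06))
p,a=blob(im,(0,90,40),(179,255,160),(433,155),40);print("red",p,a,cast("wrist",p,.040))
p,a=blob(im,(0,150,150),(10,255,255),(192,48),40);print("pointer",p,a,cast("wrist",p,.014))
p,a=blob(im,(5,90,40),(28,255,255),(119,244),36);print("amber",p,a,cast("wrist",p,.010))
```

```text
(321.2839966832504, 208.3592454394693) 804.0 [0.60328125 0.12410386 0.0575    ]
peg top edge [0.60106845 0.12482104 0.085     ]
hub [0.59041634 0.24009089 0.06      ]
red (438.8909499718943, 155.39452340801412) 2075.5 [0.67451109 0.20677092 0.04      ]
pointer (203.65322580645162, 49.4923835125448) 372.0 [0.45681556 0.19380214 0.014     ]
amber (119.43119001226816, 242.8681532799307) 2309.5 [ 0.44505165 -0.00785256  0.01      ]
```

```bash
python3 -c "
from h import *
plan([(.6035,.1235,.075,26.4)],0.7)"
```

```text
0.7 -0.5 0.6 31.9 0 0 0.02; 0.7 -0.5 0.6 31.9 0 0 0.02; 0.7 -0.5 0.6 31.9 0 0 0.02; 0.7 -0.5 0.6 31.9 0 0 0.02; 0.7 -0.5 0.6 31.9 0 0 0.02
```

Call:
arm_command --rows "0.7 -0.5 0.6 32 0 0 0; 0.7 -0.5 0.6 32 0 0 0; 0.7 -0.5 0.6 32 0 0 0; 0.7 -0.5 0.6 32 0 0 0; 0.7 -0.5 0.6 32 0 0 0"

```text
time_s: 2.07
position: [0.6024, 0.1253, 0.0745]
tool_rot: [[-0.448, 0.894, 0.0], [0.894, 0.448, 0.0], [0.0, 0.0, -1.0]]
ft_force: [1.2, -0.3, -1.1]
grip_width: 0.0258
```

Call:
arm_command --rows "0.7 0 0 0 0 0 0; 0.7 1.9 -4.7 0 0 0 2.5; 0.7 1.9 -4.7 0 0 0 2.5; 0.7 3.9 -9.4 0 0 0 5"

```text
time_s: 2.4
position: [0.5836, 0.1244, 0.0774]
tool_rot: [[-0.284, 0.959, 0.003], [0.959, 0.284, 0.0], [-0.001, 0.002, -1.0]]
ft_force: [1.0, -0.6, -0.1]
grip_width: 0.0258
```

Run:
```python
from m import *
s=readout.observe();print(s["position"],yawof(),s["ft_force"])
save("scene","pics/s1.png")
```

```text
[0.58362967 0.12435492 0.07739628] 16.481676323250856 [ 0.97654108 -0.57143273 -0.13817486]
```

View pics/s1.png

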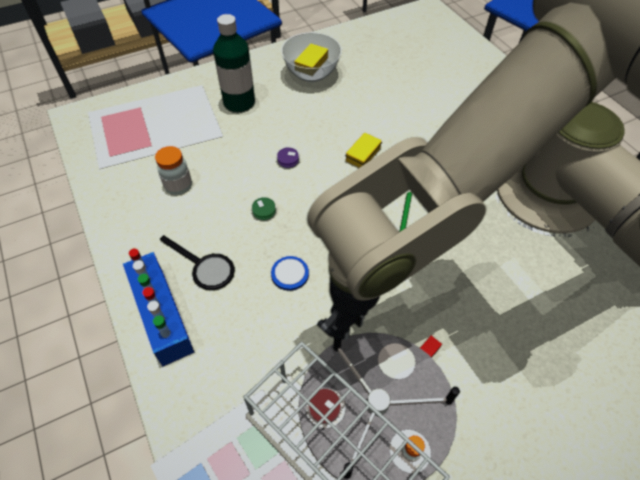

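The fingers straddle the peg at about (340,345). The disc has barely turned, as expected with the cage's slack. I'll sweep the arc.

Call:
arm_command --rows "0.7 3.9 -9.4 0 0 0 5; 0.7 3.9 -9.4 0 0 0 5; 0.7 3.9 -9.4 0 0 0 5; 0.7 3.9 -9.4 0 0 0 5; 0.7 3.9 -9.4 0 0 0 5"

```text
time_s: 2.87
position: [0.5345, 0.1382, 0.0772]
tool_rot: [[0.149, 0.989, 0.002], [0.989, -0.149, 0.0], [0.0, 0.002, -1.0]]
ft_force: [-0.3, 0.1, 0.6]
grip_width: 0.0256
```

Call:
arm_command --rows "0.7 3.9 -9.4 0 0 0 5; 0.7 3.9 -9.4 0 0 0 5; 0.7 3.9 -9.4 0 0 0 5; 0.7 3.9 -9.4 0 0 0 5; 0.7 3.9 -9.4 0 0 0 5"

```text
time_s: 3.28
position: [0.4965, 0.1716, 0.0772]
tool_rot: [[0.553, 0.833, 0.002], [0.833, -0.553, 0.0], [0.001, 0.002, -1.0]]
ft_force: [-0.1, 0.5, -1.0]
grip_width: 0.0255
```

Run:
```python
from m import *
s=readout.observe();p=s["position"];print(p,yawof(),s["ft_force"],s["q"]); d=p[:2]-[.591,.2385];print(np.linalg.norm(d),np.degrees(np.arctan2(d[1],d[0])))
save("top","pics/t1.png")
```

```text
[0.49646776 0.17155218 0.07722647] -33.558754197583575 [-0.0775984   0.51686208 -1.00929856] [6.13443107e+00 2.74917505e+01 9.00473553e+01 3.87653167e-03
 6.23382468e+01 3.96913241e+01]
0.11583762003214886 -144.6938393045637
```

View pics/t1.png

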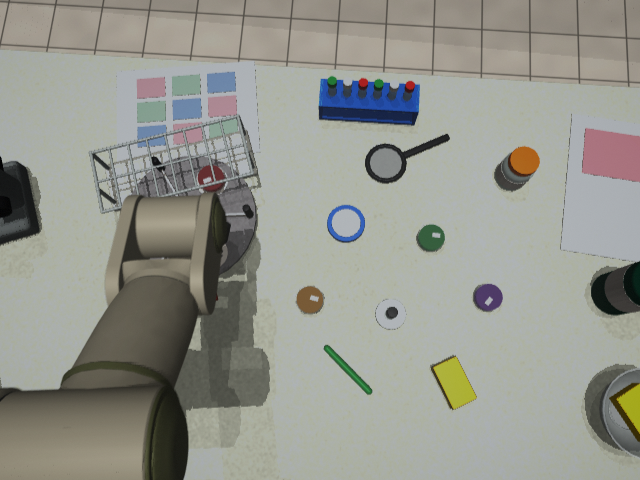

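The top view shows the peg still at (248,212), so the carousel did not turn and the fingers missed the peg. I'll check where the fingertips are in the wrist view.

Run:
```python
from m import *
s=readout.observe();p=np.array(s["position"]);R=np.array(s["tool_rot"]);m=eyes.camera_model("wrist")
for z in(-.013,-.002,.010,.017,.03):
  print(z,[proj("wrist",p+R@np.array([x,y,z]),m).round(0) for x,y in((0,.0128),(0,-.0128),(.011,.0128),(-.011,.0128))])
save("wrist","pics/w2.png")
```

```text
-0.013 [array([351., 316.]), array([288., 316.]), array([352., 292.]), array([350., 340.])]
-0.002 [array([349., 303.]), array([290., 303.]), array([350., 280.]), array([348., 326.])]
0.01 [array([347., 291.]), array([291., 291.]), array([348., 269.]), array([346., 313.])]
0.017 [array([346., 285.]), array([292., 285.]), array([346., 263.]), array([345., 306.])]
0.03 [array([344., 274.]), array([294., 274.]), array([345., 254.]), array([344., 294.])]
```

View pics/w2.png

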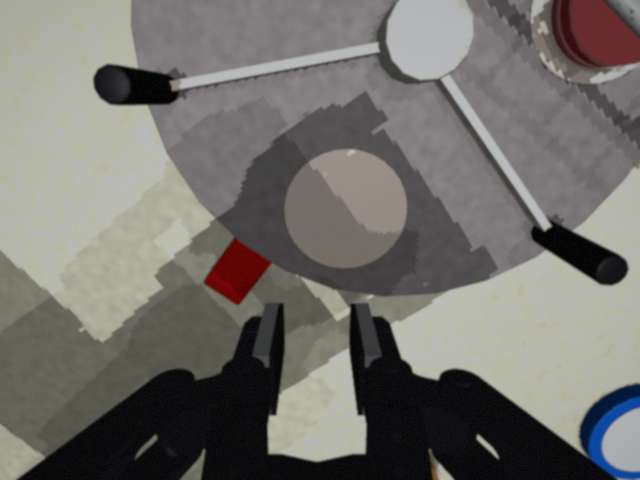

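Run:
```python
from m import *
m=eyes.camera_model("wrist")
for n,px,z in(("hub",(428,36),.06),("pegR",(612,270),.085),("pegL",(112,85),.085),("white",(346,209),.03),("pegRfoot",(542,237),.03)): print(n,cast("wrist",px,z,m).round(4))
V=m["view"];print("cam",(-V[:3,:3].T@V[:3,3]).round(4))
s=readout.observe();p=np.array(s["position"])
print("scene px of tip", proj("scene",p-[0,0,.017]),proj("scene",p),proj("scene",p+[0,0,.02]))
im=save("scene","pics/s2.png"); u,v=proj("scene",p).astype(int); c=im[v-70:v+70,u-90:u+90]; cv2.imwrite("pics/s2c.png",cv2.resize(c[:,:,::-1],None,fx=4,fy=4)); print(u,v)
```

```text
hub [0.5905 0.2381 0.06  ]
pegR [0.605  0.1221 0.085 ]
pegL [0.4837 0.2857 0.085 ]
white [0.5242 0.1889 0.03  ]
pegRfoot [0.6037 0.1182 0.03  ]
cam [0.5404 0.242  0.2384]
scene px of tip [407.10322077 338.18618225] [408.60560304 334.01679623] [410.43794338 328.9317161 ]
408 334
```

View pics/s2c.png

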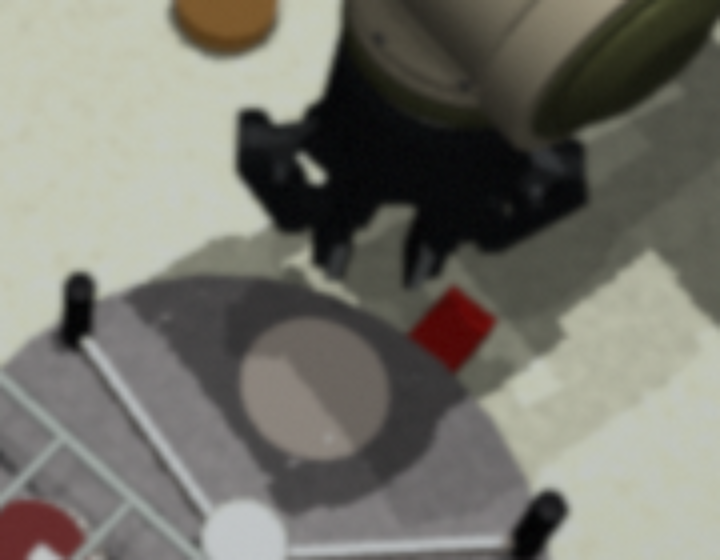

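Run:
```python
from m import *
s=readout.observe();p=np.array(s["position"]);R=np.array(s["tool_rot"])
def ray(n,px):
  a=cast(n,px,0);b=cast(n,px,.3);return a,(b-a)/np.linalg.norm(b-a)
def tri(pw,ps):
  a,u=ray("wrist",pw);b,v=ray("scene",ps)
  A=np.c_[u,-v];t=np.linalg.lstsq(A,b-a,rcond=None)[0];x,y=a+u*t[0],b+v*t[1]
  q=(x+y)/2;print(q.round(4),"gap",np.linalg.norm(x-y).round(4),"tool",(R.T@(q-p)).round(4))
tri((317,305),(411,334.5));tri((274,305),(318+330/4,264+277/4));tri((360,305),(318+415/4,264+285/4))
```

```text
[0.5028 0.1824 0.1032] gap 0.0009 tool [ 0.0125 -0.0009 -0.0263]
[ 0.4035  0.0895 -0.1618] gap 0.0298 tool [-0.1198 -0.0336  0.2384]
[0.534  0.2254 0.2105] gap 0.0047 tool [ 0.0658  0.0018 -0.1335]
```

```bash
python3 -c "
from h import *
plan([(.55,.145,.135,-5),(.604,.1215,.135,26.4),(.604,.1215,.05,26.4)],0.7)"
```

```text
0.7 1.4 11.8 -11.6 0 0 -5.64; 0.7 0.2 11.9 -11.6 0 0 -5.64; 0.7 -0.9 11.9 -11.6 0 0 -5.64; 0.7 -2.1 11.7 -11.6 0 0 -5.64; 0.7 -3.2 11.4 -11.6 0 0 -5.64
0.7 -3.7 11.2 -0.0 0 0 -6.28; 0.7 -4.9 10.7 -0.0 0 0 -6.28; 0.7 -6.1 10.1 -0.0 0 0 -6.28; 0.7 -7.1 9.4 -0.0 0 0 -6.28; 0.7 -8.1 8.5 -0.0 0 0 -6.28
0.7 0.0 0.0 28.3 0 0 -0.00; 0.7 0.0 0.0 28.3 0 0 -0.00; 0.7 0.0 0.0 28.3 0 0 -0.00
```

Call:
arm_command --rows "0.7 1.4 11.8 -11.6 0 0 -5.64; 0.7 0.2 11.9 -11.6 0 0 -5.64; 0.7 -0.9 11.9 -11.6 0 0 -5.64; 0.7 -2.1 11.7 -11.6 0 0 -5.64; 0.7 -3.2 11.4 -11.6 0 0 -5.64"

```text
time_s: 3.85
position: [0.5507, 0.1433, 0.1349]
tool_rot: [[0.083, 0.997, 0.001], [0.997, -0.083, -0.0], [0.0, 0.001, -1.0]]
ft_force: [0.2, -0.8, -0.3]
grip_width: 0.0256
```

Call:
arm_command --rows "0.7 -3.7 11.2 0 0 0 -6.28; 0.7 -4.9 10.7 0 0 0 -6.28; 0.7 -6.1 10.1 0 0 0 -6.28; 0.7 -7.1 9.4 0 0 0 -6.28; 0.7 -8.1 8.5 0 0 0 -6.28"

```text
time_s: 4.27
position: [0.6046, 0.1196, 0.1343]
tool_rot: [[-0.449, 0.894, 0.001], [0.894, 0.449, -0.0], [-0.001, 0.001, -1.0]]
ft_force: [1.0, 0.5, 0.2]
grip_width: 0.0256
```

Call:
arm_command --rows "0.7 0 0 20 0 0 0; 0.7 0 0 20 0 0 0; 0.7 0 0 15 0 0 0; 0.7 0 0 15 0 0 0; 0.7 0 0 14 0 0 0"

```text
time_s: 4.68
position: [0.6041, 0.1199, 0.0493]
tool_rot: [[-0.444, 0.896, 0.001], [0.896, 0.444, -0.0], [-0.0, 0.001, -1.0]]
ft_force: [0.1, -0.1, 0.3]
grip_width: 0.0257
```

Run:
```python
from m import *
s=readout.observe();p=s["position"];print(p,yawof(),s["ft_force"])
a=save("wrist","pics/w3.png");im=save("scene","pics/s3.png"); u,v=proj("scene",p).astype(int); c=im[v-60:v+60,u-75:u+75]
cv2.imwrite("pics/c3.png",np.vstack([cv2.resize(c[:,:,::-1],(400,320)),cv2.resize(a[:,:,::-1],(400,280))]))
```

```text
[0.60412923 0.11985863 0.04925954] 26.34635749156567 [ 0.11161432 -0.08768646  0.28043587]
```

View pics/c3.png

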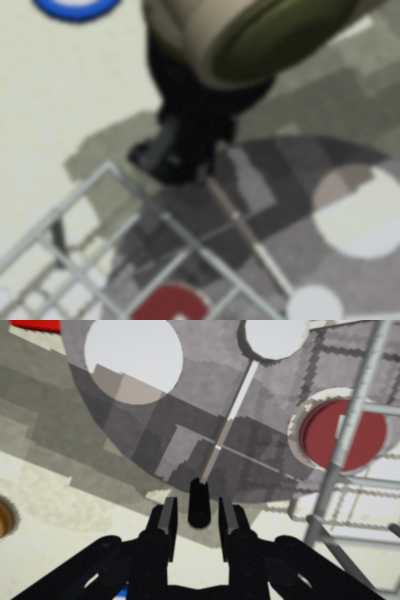

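The peg is now between the pads (wrist half: peg at about (200,510) between the tips). I'll sweep slowly and check after the first few rows.

Call:
arm_command --rows "0.7 1.9 -4.7 0 0 0 2.5; 0.7 1.9 -4.7 0 0 0 2.5; 0.7 1.9 -4.7 0 0 0 2.5; 0.7 3 -7.5 0 0 0 4; 0.7 3.9 -9.5 0 0 0 5"

```text
time_s: 5.2
position: [0.5713, 0.1213, 0.051]
tool_rot: [[-0.166, 0.986, 0.003], [0.986, 0.166, 0.0], [-0.0, 0.003, -1.0]]
ft_force: [1.6, 0.6, 0.2]
grip_width: 0.0259
```

Run:
```python
from m import *
s=readout.observe();p=s["position"];print(p,yawof(),s["ft_force"],s["time_s"])
im=save("scene","pics/s4.png")
p,a=blob(im,(0,0,0),(179,255,60),(453,394),25); print(p,cast("scene",p,.0575)-[.591,.2385,0])
```

```text
[0.57126831 0.12134422 0.05100405] 9.559813936664103 [1.62793609 0.61707091 0.15676508] 5.2
(453.22933333333333, 411.624) [-0.09210029  0.0707393   0.0575    ]
```

It is turning: peg B moved from about 153° to 142°.

Call:
arm_command --rows "0.7 3.9 -9.5 0 0 0 5; 0.7 3.9 -9.5 0 0 0 5; 0.7 3.9 -9.5 0 0 0 5; 0.7 3.9 -9.5 0 0 0 5; 0.7 3.9 -9.5 0 0 0 5"

```text
time_s: 5.67
position: [0.5239, 0.1413, 0.0507]
tool_rot: [[0.266, 0.964, 0.002], [0.964, -0.266, -0.0], [0.001, 0.002, -1.0]]
ft_force: [1.4, 0.8, -0.1]
grip_width: 0.0256
```

Call:
arm_command --rows "0.7 3.9 -9.5 0 0 0 5; 0.7 3.9 -9.5 0 0 0 5; 0.7 3.9 -9.5 0 0 0 5; 0.7 3.9 -9.5 0 0 0 5; 0.7 3.9 -9.5 0 0 0 5"

```text
time_s: 6.08
position: [0.4897, 0.1792, 0.0507]
tool_rot: [[0.648, 0.762, 0.002], [0.762, -0.648, 0.0], [0.002, 0.002, -1.0]]
ft_force: [1.0, -0.3, -0.2]
grip_width: 0.0254
```

Call:
arm_command --rows "0.7 3.9 -9.5 0 0 0 5; 0.7 3.9 -9.5 0 0 0 5; 0.7 3.9 -9.5 0 0 0 5; 0.7 3.9 -9.5 0 0 0 5; 0.7 3.9 -9.5 0 0 0 5"

```text
time_s: 6.5
position: [0.4746, 0.2281, 0.0507]
tool_rot: [[0.909, 0.416, 0.002], [0.416, -0.909, 0.0], [0.002, 0.001, -1.0]]
ft_force: [-0.2, -0.1, -0.4]
grip_width: 0.0257
```

Run:
```python
from m import *
s=readout.observe();p=s["position"];print(p,yawof(),s["ft_force"],s["q"]); d=p[:2]-[.591,.2385];print(np.linalg.norm(d),np.degrees(np.arctan2(d[1],d[0])))
save("wrist","pics/w5.png"); save("scene","pics/s5.png")
im=cv2.imread("pics/s5.png")[:,:,::-1]
p,a=blob(np.ascontiguousarray(im),(0,110,40),(179,255,170),(350,370),60);d=cast("scene",p,.04)[:2]-[.591,.2385];print(p,a,d,np.degrees(np.arctan2(d[1],d[0])))
```

```text
[0.47460682 0.22812944 0.05070828] -65.39391062765424 [-0.21215707 -0.12716822 -0.35914991] [ 1.27858016e+01  2.97234571e+01  9.15227463e+01 -1.48270186e-02
  5.86424424e+01  7.81873829e+01]
0.11685426808373982 -174.90842449733893
(371.3263020833333, 352.32447916666666) 640.0 [-0.03314989 -0.07888629] -112.79329917213428
```

View pics/w5.png

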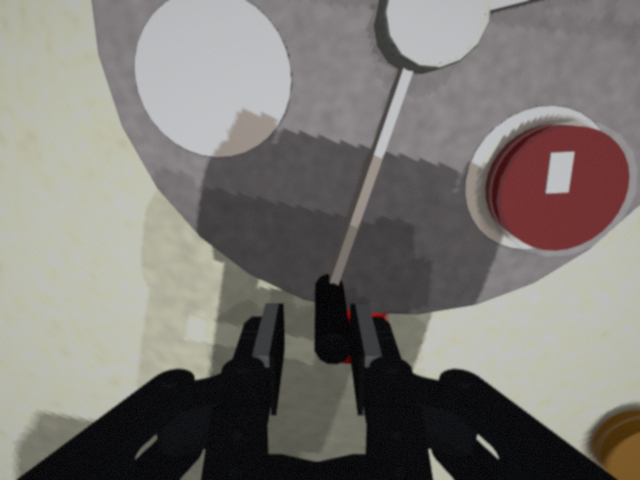

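Working: peg held between the pads, red dish at (560,185) riding along at -113°, so 49° remain.

Call:
arm_command --rows "0.7 3.9 -9.5 0 0 0 5; 0.7 3.9 -9.5 0 0 0 5; 0.7 3.9 -9.5 0 0 0 5; 0.7 3.9 -9.5 0 0 0 5; 0.7 3.9 -9.5 0 0 0 5"

```text
time_s: 7.02
position: [0.4813, 0.2781, 0.0502]
tool_rot: [[1.0, -0.005, 0.001], [-0.005, -1.0, -0.0], [0.001, 0.0, -1.0]]
ft_force: [0.5, -0.6, 0.1]
grip_width: 0.0253
```

Call:
arm_command --rows "0.7 3.9 -9.5 0 0 0 5; 0.7 3.9 -9.5 0 0 0 5; 0.7 3.9 -9.5 0 0 0 5; 0.7 3 -7.5 0 0 0 4; 0.7 1.9 -4.7 0 0 0 2.5"

```text
time_s: 7.43
position: [0.5042, 0.3157, 0.0501]
tool_rot: [[0.929, -0.371, 0.001], [-0.371, -0.929, 0.0], [0.001, -0.001, -1.0]]
ft_force: [-0.4, -0.5, -0.3]
grip_width: 0.0256
```

Call:
arm_command --rows "0.7 1 -3 0 0 0 1.5; 0.7 0 0 0 0 0 0; 0.7 0 0 0 0 0 0; 0.7 0 0 0 0 0 0"

```text
time_s: 7.77
position: [0.5053, 0.3176, 0.0497]
tool_rot: [[0.919, -0.394, 0.0], [-0.394, -0.919, 0.0], [0.0, -0.0, -1.0]]
ft_force: [-0.3, -0.5, 0.1]
grip_width: 0.0255
```

Run:
```python
from m import *
s=readout.observe();p=s["position"];print(p,yawof(),s["ft_force"],s["q"])
im=save("scene","pics/s6.png")
p,a=blob(im,(0,110,40),(179,255,170),(399,360),50);print(p,a);d=cast("scene",p,.04)[:2]-[.591,.2385];print(p,a,d,np.degrees(np.arctan2(d[1],d[0])))
```

```text
[0.50531991 0.31760157 0.04973723] -113.22774218744735 [-0.26898642 -0.50975133  0.05234722] [ 2.07980441e+01  3.54188427e+01  7.97194026e+01 -4.71342557e-03
  6.48473532e+01  1.34027790e+02]
(409.0684657671164, 364.6571714142928) 667.0
(409.0684657671164, 364.6571714142928) 667.0 [-0.07882741 -0.03038979] -158.9171938656876
```

View pics/s6.png

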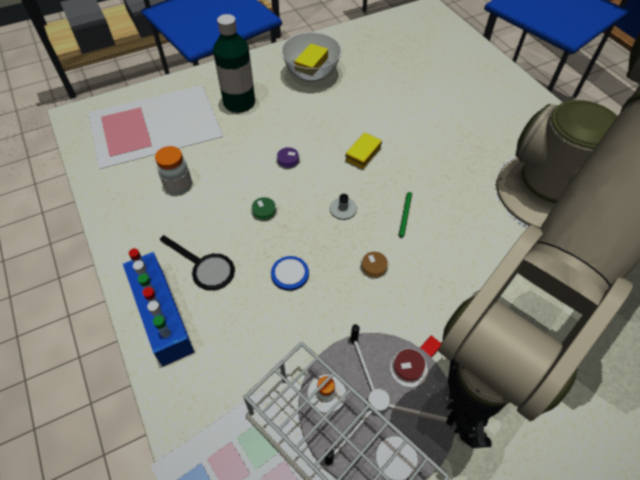

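Scene: red dish at (409,365), right by the pointer. I'll lift off and go above the green dish.

```bash
python3 -c "
from h import *
plan([(.505,.3175,.17,-113.2),(.56,-.24,.20,-90)],0.2,smax=40)"
```

```text
0.2 -0.0 0.1 -30.1 0 0 -0.02; 0.2 -0.0 0.1 -30.1 0 0 -0.02; 0.2 -0.0 0.1 -30.1 0 0 -0.02; 0.2 -0.0 0.1 -30.1 0 0 -0.02; 0.2 18.0 32.7 -2.0 0 0 -1.55
0.2 17.1 33.2 -2.0 0 0 -1.55; 0.2 16.2 33.6 -2.0 0 0 -1.55; 0.2 15.3 34.1 -2.0 0 0 -1.55; 0.2 14.4 34.5 -2.0 0 0 -1.55; 0.2 13.4 34.8 -2.0 0 0 -1.55
0.2 12.5 35.2 -2.0 0 0 -1.55; 0.2 11.5 35.5 -2.0 0 0 -1.55; 0.2 10.6 35.8 -2.0 0 0 -1.55; 0.2 9.6 36.1 -2.0 0 0 -1.55; 0.2 8.6 36.3 -2.0 0 0 -1.55
0.2 7.7 36.6 -2.0 0 0 -1.55; 0.2 6.7 36.7 -2.0 0 0 -1.55; 0.2 5.7 36.9 -2.0 0 0 -1.55; 0.2 4.7 37.1 -2.0 0 0 -1.55
```

Call:
arm_command --rows "0.7 0 0 -30 0 0 0; 0.7 0 0 -30 0 0 0; 0.7 0 0 -30 0 0 0; 0.7 0 0 -30 0 0 0; 0.2 18.0 32.7 -2.0 0 0 -1.55"

```text
time_s: 8.23
position: [0.5099, 0.2849, 0.1772]
tool_rot: [[0.931, -0.366, 0.01], [-0.366, -0.931, 0.005], [0.007, -0.008, -1.0]]
ft_force: [1.2, -0.4, -0.2]
grip_width: 0.0367
```

Call:
arm_command --rows "0.2 17.1 33.2 -2.0 0 0 -1.55; 0.2 16.2 33.6 -2.0 0 0 -1.55; 0.2 15.3 34.1 -2.0 0 0 -1.55; 0.2 14.4 34.5 -2.0 0 0 -1.55; 0.2 13.4 34.8 -2.0 0 0 -1.55"

```text
time_s: 8.65
position: [0.526, 0.0931, 0.1818]
tool_rot: [[0.971, -0.24, 0.0], [-0.24, -0.971, -0.0], [0.0, -0.0, -1.0]]
ft_force: [1.1, -0.6, 0.4]
grip_width: 0.0683
```

Call:
arm_command --rows "0.2 12.5 35.2 -2.0 0 0 -1.55; 0.2 11.5 35.5 -2.0 0 0 -1.55; 0.2 10.6 35.8 -2.0 0 0 -1.55; 0.2 9.6 36.1 -2.0 0 0 -1.55; 0.2 8.6 36.3 -2.0 0 0 -1.55"

```text
time_s: 9.07
position: [0.5437, -0.0928, 0.1918]
tool_rot: [[0.994, -0.107, 0.0], [-0.107, -0.994, -0.0], [0.0, 0.0, -1.0]]
ft_force: [0.5, -0.3, -0.6]
grip_width: 0.0683
```

Call:
arm_command --rows "0.2 7.7 36.6 -2.0 0 0 -1.55; 0.2 6.7 36.7 -2.0 0 0 -1.55; 0.2 5.7 36.9 -2.0 0 0 -1.55; 0.2 4.7 37.1 -2.0 0 0 -1.55; 0.2 0 0 0 0 0 0"

```text
time_s: 9.48
position: [0.5582, -0.2459, 0.1991]
tool_rot: [[1.0, -0.005, 0.0], [-0.005, -1.0, -0.002], [0.0, 0.002, -1.0]]
ft_force: [0.2, -0.5, 0.4]
grip_width: 0.0683
```

Run:
```python
from m import *
s=readout.observe();p=np.array(s["position"]);print(p,yawof(),s["grip_width"])
im=save("wrist","pics/w7.png")
T={'green':((40,60,20),(90,255,255),(.588,-.2405,.01)),'violet':((120,60,20),(160,255,255),(.476,-.356,.01)),'carrier':((100,120,60),(130,255,255),(.607,-.07,.01))}
for k,(lo,hi,q) in T.items():
    u=proj("wrist",q).astype(int)
    try: b,a=blob(im,lo,hi,(int(u[0]),int(u[1])),60);print(k,u,np.round(b),a,cast("wrist",b,q[2]))
    except Exception as e: print(k,u,e)
```

```text
[ 0.55823705 -0.24592117  0.19911811] -90.26982553289788 0.06833756675849655
green [314 165] [309. 168.] 2901.0 [ 0.58578237 -0.23611465  0.01      ]
violet [438 285] [433. 287.] 2436.0 [ 0.4741337  -0.35094263  0.01      ]
carrier [109 143] [104. 144.] 6503.5 [ 0.60638481 -0.06523722  0.01      ]
```

View pics/w7.png

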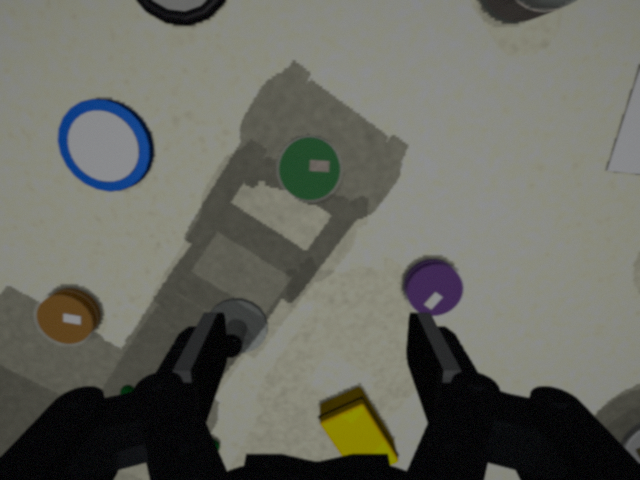

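Green dish at (309,168) with nothing in the way; violet at (433,287), carrier at (104,144). I'll re-measure with the arm settled.

```bash
cat >> m.py <<'E'
T={'green':((40,60,20),(90,255,255),(.587,-.239,.01)),'violet':((120,60,20),(160,255,255),(.476,-.356,.01)),'carrier':((100,120,60),(130,255,255),(.607,-.07,.01)),'amber':((5,90,40),(28,255,255),(.447,-.009,.01)),'red':((0,110,40),(179,255,170),(.512,.208,.04))}
def wr(ks,f="pics/wx.png",r=60,z=None):
    s=readout.observe();m=eyes.camera_model("wrist");print("tcp",s["position"].round(4),round(yawof(),1),"w",s["grip_width"].round(4),"F",s["ft_force"].round(1),"t",s["time_s"])
    im=save("wrist",f)
    for k in ks:
        lo,hi,q=T[k];zz=z or q[2];u=proj("wrist",(q[0],q[1],zz),m).astype(int)
        try: b,a=blob(im,lo,hi,(int(u[0]),int(u[1])),r);print(k,u,np.round(b),a,cast("wrist",b,zz,m).round(4))
        except Exception as e: print(k,u,e)
E
python3 -c "
from m import *
wr(['green','violet','carrier','amber']);plan([(.587,-.239,.06,-90)],.2)"
```

```text
Traceback (most recent call last):
  File "m.py", line 10, in wr
    s=readout.observe();m=eyes.camera_model("wrist");print("tcp",s["position"].round(4),round(yawof(),1),"w",s["grip_width"].round(4),"F",s["ft_force"].round(1),"t",s["time_s"])
                                                                                                             ^^^^^^^^^^^^^^^^^^^^^
AttributeError: 'float' object has no attribute 'round'
```

```bash
sed -i 's/s\["grip_width"\].round(4)/round(s["grip_width"],4)/' m.py; python3 -c "
from m import *
wr(['green','violet','carrier','amber']);plan([(.587,-.239,.06,-90)],.2)"
```

```text
tcp [ 0.5581 -0.2428  0.199 ] -90.3 w 0.0683 F [0.8 0.7 1.2] t 9.5333
green [312 166] [313. 168.] 2899.5 [ 0.5859 -0.2398  0.01  ]
violet [438 285] [437. 287.] 2457.0 [ 0.4744 -0.3547  0.01  ]
carrier [109 143] [109. 144.] 6498.5 [ 0.6066 -0.0689  0.01  ]
amber [ 74 314] [ 72. 315.] 2567.0 [ 0.4463 -0.0071  0.01  ]
0.2 7.2 -0.4 34.8 0 0 -0.05; 0.2 7.2 -0.4 34.8 0 0 -0.05; 0.2 7.2 -0.4 34.8 0 0 -0.05; 0.2 7.2 -0.4 34.8 0 0 -0.05
```

Call:
arm_command --rows "0.2 7.1 -0.6 34.8 0 0 0; 0.2 7.1 -0.6 34.8 0 0 0; 0.2 7.1 -0.6 34.8 0 0 0; 0.2 7.1 -0.6 24.8 0 0 0; 0.2 0 0 0 0 0 0"

```text
time_s: 10.0
position: [0.5854, -0.2342, 0.0652]
tool_rot: [[1.0, 0.0, -0.008], [0.0, -1.0, 0.005], [-0.008, -0.005, -1.0]]
ft_force: [-0.2, 0.2, -0.3]
grip_width: 0.0686
```

Call:
arm_command --rows "0.2 0 0 15 0 0 0; 0.2 0 0 15 0 0 0; 0.2 0 0 10 0 0 0; 0.2 0 0 5 0 0 0; 0.2 0 0 0 0 0 0"

```text
time_s: 10.42
position: [0.5868, -0.2367, 0.0253]
tool_rot: [[1.0, -0.002, -0.001], [-0.002, -1.0, 0.0], [-0.001, -0.0, -1.0]]
ft_force: [-0.6, 0.1, -0.1]
grip_width: 0.0684
```

Run:
```python
from m import *
s=readout.observe();p=s["position"]
wr([]);a=cv2.imread("pics/wx.png")
im=save("scene","pics/s8.png"); u,v=proj("scene",p).astype(int); c=im[v-60:v+60,u-75:u+75]
cv2.imwrite("pics/c8.png",np.vstack([cv2.resize(c[:,:,::-1],(400,320)),cv2.resize(a,(400,280))]))
```

```text
tcp [ 0.5868 -0.2367  0.0253] -90.1 w 0.0684 F [-0.6  0.1 -0.1] t 10.4167
```

View pics/c8.png

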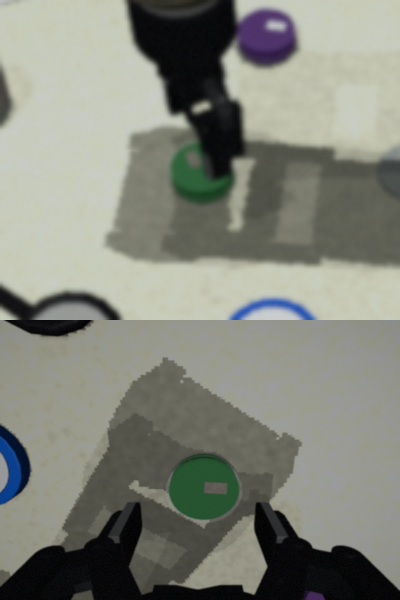

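The wrist half shows the green dish (203,487) in view ahead of the tips. From the apparent gap, the tips are still about 40 mm above the dish although TCP z reads 0.025. I'll quantify that offset.

Run:
```python
from m import *
s=readout.observe();p=np.array(s["position"]);R=np.array(s["tool_rot"]);m=eyes.camera_model("wrist");K=m["mtx"];V=m["view"]
im=cv2.imread("pics/wx.png");g=cv2.cvtColor(im,cv2.COLOR_BGR2GRAY)
for r in range(296,340,6):
  row=g[r].astype(int); print(r,[i for i in range(180,460) if (row[i]<85)!=(row[i-1]<85)])
for (l,r,v) in((222,408,314),):
  d=410.3*.0684/(r-l); c=np.array([((l+r)/2-K[0,2])/K[0,0]*d,-(v-K[1,2])/K[1,1]*d,-d]); w=V[:3,:3].T@(c-V[:3,3]); print("tip",w,"tool",R.T@(w-p))
wr(['green','violet'])
```

```text
296 [192, 193, 194, 196, 197, 201, 202, 203, 218, 271, 331, 362, 382, 389, 390, 392, 393, 398, 416, 426, 427]
302 [230, 272, 381, 397, 430]
308 [246, 274, 380, 385, 391, 394, 431]
314 [196, 197, 251, 277, 377, 383, 431]
320 [262, 281, 373, 379, 434]
326 [274, 286, 368, 374, 438]
332 [283, 294, 360, 369, 453]
338 [293, 306, 348, 361, 387, 407, 458]
tip [ 0.59509297 -0.23603611  0.05352137] tool [ 0.00775128 -0.00122405 -0.02712907]
tcp [ 0.5874 -0.2373  0.0264] -90.1 w 0.0682 F [-0.6  0.3 -0.2] t 10.5167
green [321 284] [324. 286.] 9689.0 [ 0.5859 -0.2403  0.01  ]
violet [529 464] [500. 472.] 468.5 [ 0.4703 -0.3403  0.01  ]
```

Call:
arm_command --rows "0.2 -1 3 12 0 0 0; 0.2 0 0 10 0 0 0; 0.2 0 0 6 0 0 0; 0.2 0 0 4 0 0 0; 0.2 0 0 0 0 0 0"

```text
time_s: 10.98
position: [0.5854, -0.2399, -0.0082]
tool_rot: [[1.0, -0.002, -0.002], [-0.002, -1.0, 0.001], [-0.002, -0.001, -1.0]]
ft_force: [1.1, -0.0, -0.2]
grip_width: 0.0684
```

Call:
arm_command --rows "0.2 0 0 3 0 0 0; 0.2 0 0 3 0 0 0; 0.2 0 0 0 0 0 0"

```text
time_s: 11.23
position: [0.5858, -0.2401, -0.0132]
tool_rot: [[1.0, -0.002, -0.0], [-0.002, -1.0, 0.0], [-0.0, -0.0, -1.0]]
ft_force: [-0.0, 0.2, -0.0]
grip_width: 0.068
```

Run:
```python
from m import *
s=readout.observe();p=s["position"]
wr([]);a=cv2.imread("pics/wx.png")
im=save("scene","pics/s9.png"); u,v=proj("scene",p).astype(int); c=im[v-60:v+60,u-75:u+75]
cv2.imwrite("pics/c9.png",np.vstack([cv2.resize(c[:,:,::-1],(400,320)),cv2.resize(a,(400,280))]))
```

```text
tcp [ 0.5858 -0.2401 -0.0132] -90.1 w 0.068 F [-0.   0.2 -0. ] t 11.2333
```

View pics/c9.png

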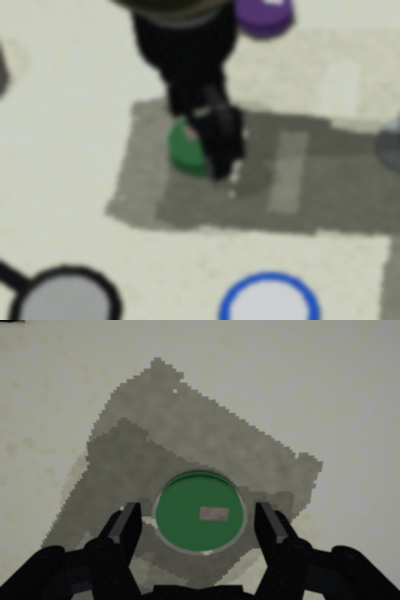

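Nothing touched at TCP z = -0.013 and the dish is centred between the pads at (200,512). The reported TCP sits about 40 mm too low relative to the fingers, so I'll keep going down under force watch.

Call:
arm_command --rows "0.2 0 0 3 0 0 0; 0.2 0 0 3 0 0 0; 0.2 0 0 3 0 0 0; 0.2 0 0 0 0 0 0"

```text
time_s: 11.67
position: [0.5856, -0.24, -0.0225]
tool_rot: [[1.0, -0.002, -0.001], [-0.002, -1.0, 0.001], [-0.001, -0.001, -1.0]]
ft_force: [0.7, 0.2, -0.7]
grip_width: 0.0682
```

Call:
arm_command --rows "0.2 0 0 3 0 0 0; 0.2 0 0 2 0 0 0; 0.2 0 0 0 0 0 0"

```text
time_s: 11.92
position: [0.5862, -0.2403, -0.0255]
tool_rot: [[1.0, -0.002, 0.001], [-0.002, -1.0, -0.001], [0.001, 0.001, -1.0]]
ft_force: [-2.6, 1.2, 12.1]
grip_width: 0.0683
```

Run:
```python
from m import *
wr(['green'],"pics/w10.png",80,.02)
```

```text
tcp [ 0.5862 -0.2403 -0.0255] -90.1 w 0.0683 F [-2.6  1.2 12.1] t 11.9167
green [314 359] [317. 350.] 16800.0 [ 0.5906 -0.2399  0.02  ]
```

Contact at TCP z ≈ -0.0255 is the table under the tips. I'll raise 5 mm and grip.

Call:
arm_command --rows "0.2 0 0 -5 0 0 0; 0.35 0 0 0 0 0 0; 0.5 0 0 0 0 0 0; 0.5 0 0 0 0 0 0; 0.5 0 0 0 0 0 0" --squeeze 30

```text
time_s: 12.38
position: [0.5864, -0.2404, -0.021]
tool_rot: [[1.0, -0.002, 0.001], [-0.002, -1.0, -0.001], [0.001, 0.001, -1.0]]
ft_force: [-1.7, 0.4, 7.5]
grip_width: 0.055
```

Run:
```python
from m import *
wr(['green'],"pics/w11.png",80,.02)
```

```text
tcp [ 0.5864 -0.2404 -0.021 ] -90.1 w 0.055 F [-1.7  0.4  7.5] t 12.3833
green [314 352] [316. 342.] 16251.0 [ 0.591  -0.2396  0.02  ]
```

View pics/w11.png

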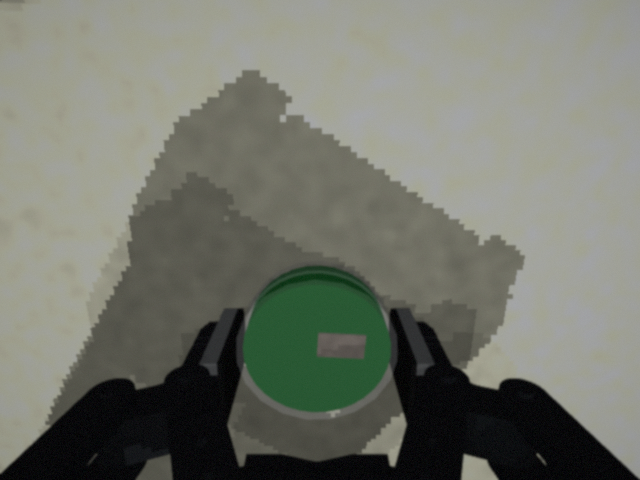

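Green dish gripped at width 0.055, centred at (317,342). Lifting and moving to the carrier.

Call:
arm_command --rows "0.5 0 0 -10 0 0 0; 0.5 0 0 -25 0 0 0; 0.5 0 0 -30 0 0 0; 0.5 2 -17 0 0 0 0; 0.5 4 -35 0 0 0 0"

```text
time_s: 12.85
position: [0.593, -0.1911, 0.0452]
tool_rot: [[1.0, -0.006, 0.004], [-0.006, -1.0, -0.003], [0.004, 0.003, -1.0]]
ft_force: [0.3, 0.5, -0.0]
grip_width: 0.0552
```

Call:
arm_command --rows "0.5 4 -35 0 0 0 0; 0.5 4 -35 0 0 0 0; 0.5 4 -30 0 0 0 0; 0.5 2 -19 0 0 0 0; 0.5 0 0 0 0 0 0"

```text
time_s: 13.27
position: [0.6063, -0.0651, 0.0433]
tool_rot: [[1.0, 0.002, -0.0], [0.002, -1.0, 0.001], [-0.0, -0.001, -1.0]]
ft_force: [-0.4, -0.1, -1.1]
grip_width: 0.0552
```

Run:
```python
from m import *
wr(['carrier'],"pics/w12.png",130); print(readout.observe()["position"])
```

```text
tcp [ 0.6063 -0.0651  0.0433] -89.9 w 0.0552 F [-0.4 -0.1 -1.1] t 13.2667
carrier [327 268] [329. 256.] 12439.5 [ 0.6139 -0.0708  0.01  ]
[ 0.6063465  -0.06722747  0.04325264]
```

Call:
arm_command --rows "0.5 0 0 18 0 0 0; 0.5 0 0 15 0 0 0; 0.5 0 0 8 0 0 0; 0.5 0 0 0 0 0 0; 0.5 0 0 0 0 0 0"

```text
time_s: 13.73
position: [0.6064, -0.07, 0.0023]
tool_rot: [[1.0, -0.003, -0.0], [-0.003, -1.0, 0.0], [-0.0, -0.0, -1.0]]
ft_force: [-0.3, 0.3, -0.7]
grip_width: 0.0549
```

Call:
arm_command --rows "0.5 0 -0.8 5 0 0 0; 0.5 0 0 3 0 0 0; 0.5 0 0 2 0 0 0; 0.5 0 0 1 0 0 0; 0.5 0 0 0 0 0 0"

```text
time_s: 14.15
position: [0.6064, -0.0684, -0.0087]
tool_rot: [[1.0, -0.002, 0.0], [-0.002, -1.0, -0.0], [0.0, 0.0, -1.0]]
ft_force: [-0.5, 0.8, -0.6]
grip_width: 0.0548
```

Call:
arm_command --rows "0.5 0 0 1.5 0 0 0; 0.5 0 0 0 0 0 0; 0.5 0 0 0 0 0 0"

```text
time_s: 14.4
position: [0.6066, -0.0685, -0.0089]
tool_rot: [[1.0, -0.002, 0.001], [-0.002, -1.0, -0.0], [0.001, 0.0, -1.0]]
ft_force: [-3.4, 0.2, 9.0]
grip_width: 0.0545
```

Seated. Release, lift and check from above.

Call:
arm_command --rows "0.3 0 0 -1 0 0 0; 0.2 0 0 0 0 0 0; 0.2 0 0 0 0 0 0; 0.2 0 0 -10 0 0 0; 0.2 0 0 -35 0 0 0"

```text
time_s: 14.82
position: [0.6038, -0.0678, 0.0322]
tool_rot: [[1.0, -0.002, -0.009], [-0.002, -1.0, 0.003], [-0.009, -0.003, -1.0]]
ft_force: [0.3, -0.4, -0.1]
grip_width: 0.0681
```

Call:
arm_command --rows "0.2 -8 0 -40 0 0 0; 0.2 -12 0 -40 0 0 0; 0.2 -10 0 -40 0 0 0; 0.2 0 0 0 0 0 0; 0.2 0 0 0 0 0 0"

```text
time_s: 15.23
position: [0.577, -0.0686, 0.1587]
tool_rot: [[1.0, -0.002, 0.005], [-0.002, -1.0, -0.002], [0.005, 0.002, -1.0]]
ft_force: [-0.3, -0.5, -1.0]
grip_width: 0.0683
```

Run:
```python
from m import *
T['green']=(T['green'][0],T['green'][1],(.6065,-.069,.022))
wr(['green','carrier','red','amber'],"pics/w13.png",75)
plan([(.500,.205,.17,-75)],.2,smax=40)
```

```text
tcp [ 0.577  -0.0686  0.1587] -90.1 w 0.0683 F [-0.3 -0.5 -1. ] t 15.2333
green [317 177] [316. 179.] 3973.5 [ 0.6059 -0.0676  0.022 ]
carrier [318 174] [318. 175.] 7553.5 [ 0.6066 -0.0694  0.01  ]
red [-46 306] [  9. 347.] 264.5 [0.4763 0.1739 0.04  ]
amber [249 356] [250. 357.] 2715.0 [ 0.4459 -0.0093  0.01  ]
0.2 -9.6 -34.1 -1.7 0 0 -1.89; 0.2 -8.5 -34.4 -1.7 0 0 -1.89; 0.2 -7.4 -34.7 -1.7 0 0 -1.89; 0.2 -6.2 -34.9 -1.7 0 0 -1.89; 0.2 -5.0 -35.1 -1.7 0 0 -1.89
0.2 -3.9 -35.3 -1.7 0 0 -1.89; 0.2 -2.7 -35.4 -1.7 0 0 -1.89; 0.2 -1.5 -35.4 -1.7 0 0 -1.89
```

Green is within about 2 mm of the carrier centre. Now the red dish.

Call:
arm_command --rows "0.2 -9.6 -34.1 -1.7 0 0 -1.89; 0.2 -8.5 -34.4 -1.7 0 0 -1.89; 0.2 -7.4 -34.7 -1.7 0 0 -1.89; 0.2 -6.2 -34.9 -1.7 0 0 -1.89; 0.2 -5.0 -35.1 -1.7 0 0 -1.89"

```text
time_s: 15.7
position: [0.5276, 0.1038, 0.1627]
tool_rot: [[0.987, 0.163, -0.003], [0.163, -0.987, 0.0], [-0.003, -0.001, -1.0]]
ft_force: [-0.1, 1.0, 0.3]
grip_width: 0.0679
```

Call:
arm_command --rows "0.2 -3.9 -35.3 -1.7 0 0 -1.89; 0.2 -2.7 -35.4 -1.7 0 0 -1.89; 0.2 -1.5 -35.4 -1.7 0 0 -1.89; 0.2 0 0 0 0 0 0; 0.2 0 0 0 0 0 0"

```text
time_s: 16.12
position: [0.4992, 0.2063, 0.168]
tool_rot: [[0.965, 0.262, -0.003], [0.262, -0.965, -0.001], [-0.003, -0.0, -1.0]]
ft_force: [0.1, -0.4, -0.2]
grip_width: 0.0683
```

Run:
```python
from m import *
wr(['red','amber'],"pics/w14.png",60)
import cv2
im=cv2.cvtColor(cv2.imread("pics/w14.png"),cv2.COLOR_BGR2RGB)
```

```text
tcp [0.4992 0.2063 0.168 ] -74.8 w 0.0683 F [ 0.1 -0.4 -0.2] t 16.1167
red [320 201] [320. 205.] 3887.5 [0.51   0.2072 0.04  ]
amber [536 325] [537. 326.] 2932.0 [ 0.4467 -0.0096  0.01  ]
```

View pics/w14.png

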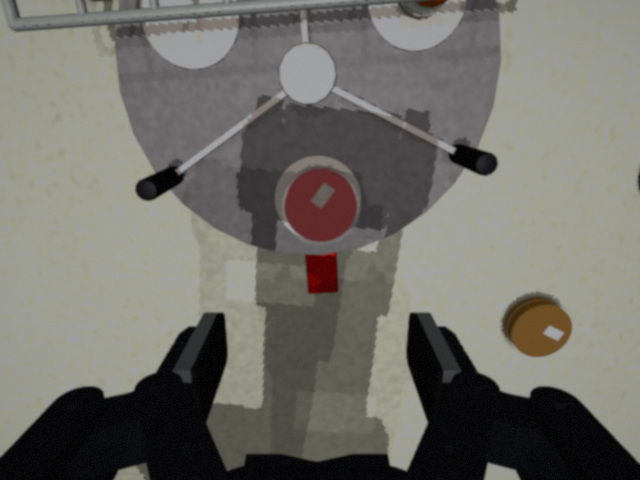

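Red dish at (320,205), just inboard of the pointer (321,272), with pegs and guard well clear. Descending.

Call:
arm_command --rows "0.2 2.7 0.5 35 0 0 0; 0.2 2.7 0.5 35 0 0 0; 0.2 2.7 0.5 35 0 0 0; 0.2 2.6 0.5 25 0 0 0; 0.2 0 0 8 0 0 0"

```text
time_s: 16.58
position: [0.5096, 0.2039, 0.027]
tool_rot: [[0.967, 0.256, -0.007], [0.256, -0.967, -0.001], [-0.007, -0.001, -1.0]]
ft_force: [-1.0, 0.9, -0.6]
grip_width: 0.0681
```

Call:
arm_command --rows "0.2 0 0 6 0 0 0; 0.2 0 0 6 0 0 0; 0.2 0 0 4 0 0 0; 0.2 0 0 0 0 0 0; 0.2 0 0 0 0 0 0"

```text
time_s: 17.0
position: [0.5114, 0.2057, 0.0161]
tool_rot: [[0.966, 0.259, 0.001], [0.259, -0.966, 0.0], [0.001, 0.0, -1.0]]
ft_force: [-0.2, -0.5, -0.6]
grip_width: 0.0683
```

Run:
```python
from m import *
T['red']=(T['red'][0],T['red'][1],(.51,.2072,.048))
wr(['red'],"pics/w15.png",90)
```

```text
tcp [0.5114 0.2057 0.0161] -75.0 w 0.0683 F [-0.2 -0.5 -0.6] t 17.0
red [314 342] [313. 333.] 14522.0 [0.5134 0.2086 0.048 ]
```

Call:
arm_command --rows "0.2 -0.5 -1.8 2 0 0 0; 0.2 0 0 2 0 0 0; 0.2 0 0 0 0 0 0"

```text
time_s: 17.3
position: [0.5098, 0.2074, 0.0111]
tool_rot: [[0.966, 0.259, -0.0], [0.259, -0.966, -0.0], [-0.0, -0.0, -1.0]]
ft_force: [0.5, -0.4, -0.0]
grip_width: 0.0686
```

Call:
arm_command --rows "0.3 0 0 0 0 0 0; 0.4 0 0 0 0 0 0; 0.5 0 0 0 0 0 0; 0.5 0 0 0 0 0 0; 0.5 0 0 0 0 0 0"

```text
time_s: 17.72
position: [0.5101, 0.2073, 0.0115]
tool_rot: [[0.966, 0.259, 0.0], [0.259, -0.966, 0.0], [0.0, 0.0, -1.0]]
ft_force: [-1.4, 0.4, 5.1]
grip_width: 0.0549
```

```bash
python3 -c "
from h import *
plan([(.5101,.2073,.095,-75),(.6062,-.0685,.065,-75)],.5,smax=36)"
```

```text
0.5 0.0 0.0 -27.8 0 0 -0.00; 0.5 0.0 0.0 -27.8 0 0 -0.00; 0.5 0.0 0.0 -27.8 0 0 -0.00; 0.5 2.4 32.4 3.3 0 0 -0.00; 0.5 2.4 32.4 3.3 0 0 -0.00
0.5 2.4 32.4 3.3 0 0 -0.00; 0.5 2.4 32.4 3.3 0 0 -0.00; 0.5 2.4 32.4 3.3 0 0 -0.00; 0.5 2.4 32.4 3.3 0 0 -0.00; 0.5 2.4 32.4 3.3 0 0 -0.00
0.5 2.4 32.4 3.3 0 0 -0.00; 0.5 2.4 32.4 3.3 0 0 -0.00
```

Call:
arm_command --rows "0.5 0 0 -15 0 0 0; 0.5 0 0 -27 0 0 0; 0.5 0 0 -27 0 0 0; 0.5 0 0 -14 0 0 0; 0.5 1.2 16.2 0 0 0 0"

```text
time_s: 18.13
position: [0.5162, 0.1937, 0.0973]
tool_rot: [[0.965, 0.261, 0.005], [0.261, -0.965, 0.001], [0.006, 0.0, -1.0]]
ft_force: [0.3, 0.1, -1.1]
grip_width: 0.0548
```

Call:
arm_command --rows "0.5 2.4 32.4 0 0 0 0; 0.5 2.4 32.4 0 0 0 0; 0.5 2.4 32.4 0 0 0 0; 0.5 2.4 32.4 0 0 0 0; 0.5 2.4 32.4 0 0 0 0"

```text
time_s: 18.55
position: [0.5691, 0.037, 0.0939]
tool_rot: [[0.966, 0.259, -0.0], [0.259, -0.966, 0.0], [-0.0, -0.0, -1.0]]
ft_force: [0.7, 0.4, -0.3]
grip_width: 0.0547
```

Call:
arm_command --rows "0.5 2.4 32.4 5 0 0 0; 0.5 2.4 32.4 10 0 0 0; 0.5 2.4 32.4 10 0 0 0; 0.5 1.2 16.2 5 0 0 0; 0.5 0 0 0 0 0 0"

```text
time_s: 18.97
position: [0.6065, -0.0718, 0.0625]
tool_rot: [[0.967, 0.255, -0.002], [0.255, -0.967, 0.0], [-0.002, -0.001, -1.0]]
ft_force: [-0.6, 0.5, -1.0]
grip_width: 0.0551
```

Call:
arm_command --rows "0.5 0 0 0 0 0 0; 0.5 0 0 0 0 0 0"

```text
time_s: 19.13
position: [0.606, -0.0676, 0.0644]
tool_rot: [[0.966, 0.259, -0.0], [0.259, -0.966, 0.0], [-0.0, -0.0, -1.0]]
ft_force: [-0.1, 0.1, -0.8]
grip_width: 0.0547
```

```bash
python3 -c "
from h import *
print(readout.observe()['position']);plan([(.6062,-.0685,.018,-75)],.5,smax=12)"
```

```text
[ 0.60599601 -0.06759259  0.06439495]
0.5 -0.0 0.2 11.6 0 0 0.01; 0.5 -0.0 0.2 11.6 0 0 0.01; 0.5 -0.0 0.2 11.6 0 0 0.01; 0.5 -0.0 0.2 11.6 0 0 0.01
```

Call:
arm_command --rows "0.5 0 0.2 15 0 0 0; 0.5 0 0.2 14 0 0 0; 0.5 0 0.2 12 0 0 0; 0.5 0 0.2 5 0 0 0; 0.5 0 0 0 0 0 0"

```text
time_s: 19.55
position: [0.6059, -0.0682, 0.0177]
tool_rot: [[0.966, 0.26, -0.002], [0.26, -0.966, 0.001], [-0.001, -0.001, -1.0]]
ft_force: [-0.7, 0.2, -0.5]
grip_width: 0.0547
```

Call:
arm_command --rows "0.5 0 0 2 0 0 0; 0.5 0 0 2 0 0 0; 0.5 0 0 0 0 0 0; 0.5 0 0 0 0 0 0"

```text
time_s: 19.88
position: [0.6067, -0.0695, 0.0147]
tool_rot: [[0.966, 0.259, 0.001], [0.259, -0.966, -0.0], [0.001, 0.0, -1.0]]
ft_force: [-0.7, -0.2, -0.7]
grip_width: 0.0548
```

Call:
arm_command --rows "0.5 0 0 1 0 0 0; 0.5 0 0 1 0 0 0; 0.5 0 0 0 0 0 0; 0.5 0 0 0 0 0 0"

```text
time_s: 20.22
position: [0.6068, -0.0696, 0.0135]
tool_rot: [[0.966, 0.259, 0.001], [0.259, -0.966, -0.0], [0.001, 0.001, -1.0]]
ft_force: [-3.8, 1.3, 8.9]
grip_width: 0.0552
```

Contact at the expected height. Release, rise and check.

Call:
arm_command --rows "0.4 0 0 0 0 0 0; 0.3 0 0 0 0 0 0; 0.2 0 0 0 0 0 0; 0.2 0 0 -10 0 0 0; 0.2 0 0 -35 0 0 0"

```text
time_s: 20.63
position: [0.604, -0.0689, 0.0537]
tool_rot: [[0.966, 0.258, -0.009], [0.258, -0.966, 0.003], [-0.008, -0.005, -1.0]]
ft_force: [-0.2, -0.2, -0.4]
grip_width: 0.0686
```

Call:
arm_command --rows "0.2 -8 0 -40 0 0 0; 0.2 -12 0 -40 0 0 0; 0.2 -10 0 -30 0 0 0; 0.2 0 0 0 0 0 0; 0.2 0 0 0 0 0 0"

```text
time_s: 21.05
position: [0.5779, -0.0776, 0.1694]
tool_rot: [[0.966, 0.258, 0.004], [0.258, -0.966, -0.001], [0.003, 0.002, -1.0]]
ft_force: [-0.1, 0.3, 0.6]
grip_width: 0.0684
```

Run:
```python
from m import *
T['red']=(T['red'][0],T['red'][1],(.6065,-.069,.042))
wr(['red','carrier','amber'],"pics/w16.png",75)
plan([(.43,-.009,.17,-75)],.2,smax=40)
```

```text
tcp [ 0.5779 -0.0776  0.1694] -75.0 w 0.0684 F [-0.1  0.3  0.6] t 21.05
red [316 179] [316. 172.] 7120.5 [ 0.6114 -0.0675  0.042 ]
carrier [317 172] [316. 172.] 7079.5 [ 0.6065 -0.0689  0.01  ]
amber [204 328] [204. 324.] 2213.0 [ 0.4516 -0.0078  0.01  ]
0.2 -25.0 -20.8 -0.5 0 0 -0.00; 0.2 -25.0 -20.8 -0.5 0 0 -0.00; 0.2 -24.9 -20.8 -0.5 0 0 -0.00; 0.2 -24.9 -20.8 -0.5 0 0 -0.00; 0.2 -24.9 -20.8 -0.5 0 0 -0.00
```

Run:
```python
from m import *
im=cv2.cvtColor(cv2.imread("pics/w16.png"),cv2.COLOR_BGR2RGB); h=cv2.cvtColor(im,cv2.COLOR_RGB2HSV)
h[...,0]=(h[...,0].astype(int)+90)%180; im2=cv2.cvtColor(h,cv2.COLOR_HSV2RGB)
b,a=blob(im2,(78,90,30),(102,255,255),(316,179),75);print(b,a,cast("wrist",b,.042))
```

```text
(315.5976720850893, 179.48195865944209) 4152.5 [ 0.6059517  -0.06813813  0.042     ]
```

Call:
arm_command --rows "0.2 -25 -21 0 0 0 0; 0.2 -25 -21 0 0 0 0; 0.2 -25 -21 0 0 0 0; 0.2 -25 -21 0 0 0 0; 0.2 -25 -21 0 0 0 0"

```text
time_s: 21.52
position: [0.4277, -0.0073, 0.1657]
tool_rot: [[0.966, 0.259, -0.003], [0.259, -0.966, 0.001], [-0.003, -0.002, -1.0]]
ft_force: [0.3, 0.8, 0.5]
grip_width: 0.0685
```

Call:
arm_command --rows "0.2 0 0 0 0 0 0; 0.2 0 0 0 0 0 0; 0.2 0 0 0 0 0 0"

```text
time_s: 21.77
position: [0.4302, -0.0084, 0.1666]
tool_rot: [[0.966, 0.259, -0.001], [0.259, -0.966, 0.0], [-0.001, -0.0, -1.0]]
ft_force: [0.7, -0.4, 0.4]
grip_width: 0.0685
```

Run:
```python
from m import *
wr(['amber'],"pics/w17.png",60)
```

```text
tcp [ 0.4302 -0.0084  0.1666] -75.0 w 0.0685 F [ 0.7 -0.4  0.4] t 21.7667
amber [323 189] [324. 190.] 3429.0 [ 0.4463 -0.0088  0.01  ]
```

Red sits at (0.606, -0.068), over the carrier centre. Now amber.

Call:
arm_command --rows "0.2 3.9 1.1 38 0 0 0; 0.2 3.9 1.1 38 0 0 0; 0.2 3.9 1.1 38 0 0 0; 0.2 3.8 1.2 34 0 0 0; 0.2 0 0 15 0 0 0"

```text
time_s: 22.23
position: [0.4455, -0.0087, -0.0]
tool_rot: [[0.966, 0.258, -0.005], [0.258, -0.966, 0.001], [-0.004, -0.003, -1.0]]
ft_force: [0.5, 0.6, 0.0]
grip_width: 0.0685
```

Call:
arm_command --rows "0.2 0 0 8 0 0 0; 0.2 0 0 6 0 0 0; 0.2 0 0 4 0 0 0; 0.2 0 0 0 0 0 0; 0.2 0 0 0 0 0 0"

```text
time_s: 22.65
position: [0.4463, -0.0087, -0.0132]
tool_rot: [[0.966, 0.259, 0.001], [0.259, -0.966, -0.0], [0.001, 0.001, -1.0]]
ft_force: [0.5, 0.5, 0.1]
grip_width: 0.0678
```

Call:
arm_command --rows "0.2 0 0 3 0 0 0; 0.2 0 0 2.5 0 0 0; 0.2 0 0 0 0 0 0; 0.3 0 0 0 0 0 0; 0.4 0 0 0 0 0 0"

```text
time_s: 23.07
position: [0.4459, -0.0086, -0.0189]
tool_rot: [[0.966, 0.259, 0.0], [0.259, -0.966, -0.0], [0.0, 0.0, -1.0]]
ft_force: [-1.1, -0.2, 3.3]
grip_width: 0.055
```

Call:
arm_command --rows "0.5 0 0 0 0 0 0; 0.5 0 0 0 0 0 0; 0.5 0 0 0 0 0 0"

```text
time_s: 23.32
position: [0.4459, -0.0086, -0.0189]
tool_rot: [[0.966, 0.259, 0.0], [0.259, -0.966, -0.0], [0.0, 0.0, -1.0]]
ft_force: [-0.9, 0.1, 5.1]
grip_width: 0.0549
```

```bash
python3 -c "
from h import *
p=readout.observe()['position'];print(p);plan([(p[0],p[1],.09,-75),(.606,-.0685,.09,-75)],.5,smax=36)"
```

```text
[ 0.44588075 -0.00856551 -0.0189448 ]
0.5 0.0 0.0 -27.2 0 0 -0.00; 0.5 0.0 0.0 -27.2 0 0 -0.00; 0.5 0.0 0.0 -27.2 0 0 -0.00; 0.5 0.0 0.0 -27.2 0 0 -0.00; 0.5 27.8 19.9 -0.0 0 0 -0.00
0.5 27.8 19.9 -0.0 0 0 -0.00; 0.5 27.8 19.9 -0.0 0 0 -0.00; 0.5 27.8 19.9 -0.0 0 0 -0.00; 0.5 27.8 19.9 -0.0 0 0 -0.00
```

Call:
arm_command --rows "0.5 0 0 -17 0 0 0; 0.5 0 0 -27 0 0 0; 0.5 0 0 -27 0 0 0; 0.5 0 0 -27 0 0 0; 0.5 13.9 9.9 -11 0 0 0"

```text
time_s: 23.73
position: [0.4607, -0.0138, 0.0926]
tool_rot: [[0.966, 0.259, 0.002], [0.259, -0.966, -0.0], [0.002, 0.001, -1.0]]
ft_force: [1.1, -0.8, 0.1]
grip_width: 0.0551
```

Call:
arm_command --rows "0.5 27.8 19.9 0 0 0 0; 0.5 27.8 19.9 0 0 0 0; 0.5 27.8 19.9 0 0 0 0; 0.5 27.8 19.9 0 0 0 0; 0.5 13.9 10 0 0 0 0"

```text
time_s: 24.15
position: [0.6086, -0.0701, 0.0894]
tool_rot: [[0.966, 0.258, 0.001], [0.258, -0.966, -0.001], [0.001, 0.001, -1.0]]
ft_force: [-1.3, -0.2, -0.3]
grip_width: 0.0545
```

Call:
arm_command --rows "0.5 0 0 15 0 0 0; 0.5 0 0 12 0 0 0; 0.5 0 0 5 0 0 0; 0.5 0 0 0 0 0 0; 0.5 0 0 0 0 0 0"

```text
time_s: 24.57
position: [0.6058, -0.0687, 0.0579]
tool_rot: [[0.966, 0.259, -0.0], [0.259, -0.966, -0.0], [-0.0, 0.0, -1.0]]
ft_force: [0.6, -0.8, -0.2]
grip_width: 0.055
```

```bash
python3 -c "
from h import *
p=readout.observe()['position'];print(p);plan([(.606,-.0685,.038,-75)],.5,smax=12)"
```

```text
[ 0.60577501 -0.06865077  0.05792149]
0.5 0.1 -0.0 10.0 0 0 -0.00; 0.5 0.1 -0.0 10.0 0 0 -0.00
```

Call:
arm_command --rows "0.5 0 0 10 0 0 0; 0.5 0 0 7 0 0 0; 0.5 0 0 3 0 0 0; 0.5 0 0 2 0 0 0; 0.5 0 0 0 0 0 0"

```text
time_s: 24.98
position: [0.6056, -0.0687, 0.0352]
tool_rot: [[0.966, 0.259, -0.001], [0.259, -0.966, 0.0], [-0.001, -0.0, -1.0]]
ft_force: [-0.8, -0.3, -0.4]
grip_width: 0.0548
```

Call:
arm_command --rows "0.5 0 0 1.5 0 0 0; 0.5 0 0 1 0 0 0; 0.5 0 0 0 0 0 0; 0.5 0 0 0 0 0 0"

```text
time_s: 25.32
position: [0.6059, -0.0687, 0.0333]
tool_rot: [[0.966, 0.259, 0.0], [0.259, -0.966, -0.0], [0.0, 0.0, -1.0]]
ft_force: [-0.1, -0.4, -0.6]
grip_width: 0.0552
```

Call:
arm_command --rows "0.5 0 0 1 0 0 0; 0.5 0 0 0 0 0 0; 0.5 0 0 0 0 0 0"

```text
time_s: 25.57
position: [0.606, -0.0687, 0.0331]
tool_rot: [[0.966, 0.259, 0.001], [0.259, -0.966, -0.0], [0.001, 0.001, -1.0]]
ft_force: [-2.9, -0.1, 6.6]
grip_width: 0.0548
```

Call:
arm_command --rows "0.4 0 0 0 0 0 0; 0.3 0 0 0 0 0 0; 0.2 0 0 0 0 0 0; 0.2 0 0 -10 0 0 0; 0.2 0 0 -30 0 0 0"

```text
time_s: 25.98
position: [0.6038, -0.0682, 0.0693]
tool_rot: [[0.966, 0.258, -0.008], [0.258, -0.966, 0.002], [-0.007, -0.004, -1.0]]
ft_force: [-0.3, 1.1, -0.5]
grip_width: 0.0681
```

Call:
arm_command --rows "0.2 -8 0 -35 0 0 0; 0.2 -12 0 -35 0 0 0; 0.2 -10 0 -30 0 0 0; 0.2 0 0 0 0 0 0; 0.2 0 0 0 0 0 0"

```text
time_s: 26.4
position: [0.5772, -0.0767, 0.1744]
tool_rot: [[0.966, 0.258, 0.004], [0.258, -0.966, -0.001], [0.003, 0.002, -1.0]]
ft_force: [-0.3, 0.1, -1.2]
grip_width: 0.0682
```

Run:
```python
from m import *
T['amber']=(T['amber'][0],T['amber'][1],(.6065,-.069,.062))
wr(['amber','carrier','violet'],"pics/w18.png",75)
plan([(.41,-.163,.19,-75)],.6,smax=40)
```

```text
tcp [ 0.5772 -0.0767  0.1744] -75.0 w 0.0682 F [-0.3  0.1 -1.2] t 26.4
amber [317 182] [316. 183.] 4691.0 [ 0.6061 -0.0677  0.062 ]
carrier [318 170] [318. 163.] 5642.5 [ 0.6124 -0.0681  0.01  ]
violet [573 381] [574. 380.] 2227.0 [ 0.4778 -0.3553  0.01  ]
0.6 -36.7 8.1 -3.5 0 0 -0.00; 0.6 -36.7 8.1 -3.5 0 0 -0.00; 0.6 -36.7 8.1 -3.5 0 0 -0.00; 0.6 -36.7 8.1 -3.5 0 0 -0.00; 0.6 -36.7 8.1 -3.5 0 0 -0.00
```

Amber is centred at (0.6061, -0.0677). Now over to the cover.

Call:
arm_command --rows "0.5 -36.7 8.1 -3.5 0 0 0; 0.5 -36.7 8.1 -3.5 0 0 0; 0.5 -36.7 8.1 -3.5 0 0 0; 0.5 -36.7 8.1 -3.5 0 0 0; 0.5 -36.7 8.1 -3.5 0 0 0"

```text
time_s: 26.87
position: [0.4082, -0.163, 0.1884]
tool_rot: [[0.966, 0.259, -0.002], [0.259, -0.966, 0.002], [-0.002, -0.002, -1.0]]
ft_force: [0.7, -1.2, 0.6]
grip_width: 0.0429
```

Call:
arm_command --rows "0.5 0 0 0 0 0 0; 0.5 0 0 0 0 0 0; 0.5 0 0 0 0 0 0"

```text
time_s: 27.12
position: [0.4103, -0.1629, 0.189]
tool_rot: [[0.966, 0.258, -0.001], [0.258, -0.966, 0.001], [-0.001, -0.001, -1.0]]
ft_force: [0.6, -0.6, 0.1]
grip_width: 0.0425
```

Run:
```python
from m import *
wr([],"pics/w19.png")
im=cv2.cvtColor(cv2.imread("pics/w19.png"),cv2.COLOR_BGR2RGB)
u=proj("wrist",(.434,-.163,.04)).astype(int);print(u)
for vmax in (45,70):
  b,a=blob(im,(0,0,0),(179,255,vmax),(int(u[0]),int(u[1])),32);print(vmax,b,a,[cast("wrist",b,z).round(4) for z in(.036,.042)])
```

```text
tcp [ 0.4103 -0.1629  0.189 ] -75.0 w 0.0425 F [ 0.6 -0.6  0.1] t 27.1167
[326 183]
45 (329.42892156862746, 187.0204248366013) 612.0 [array([ 0.4311, -0.1665,  0.036 ]), array([ 0.4322, -0.166 ,  0.042 ])]
70 (322.8240070750924, 189.6718121884547) 2073.0 [array([ 0.4278, -0.1621,  0.036 ]), array([ 0.429 , -0.1617,  0.042 ])]
```

View pics/w19.png

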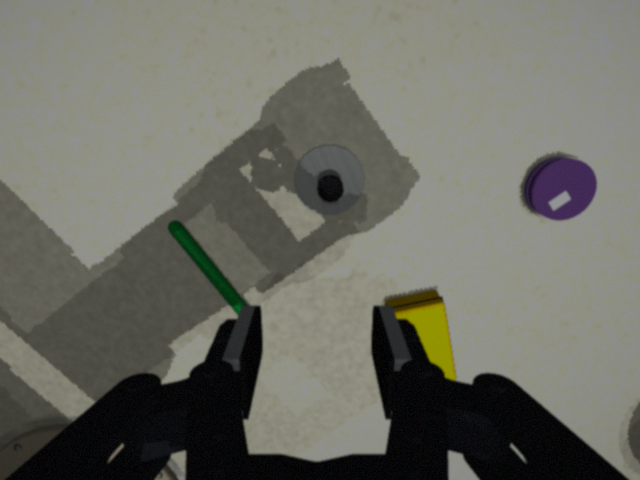

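Cover disc at (330,179), knob tip at (329,187), pads clear around it.

Run:
```python
from m import *
print(cast("wrist",(330,179),.005),cast("wrist",(329.4,188.5),.042),cast("wrist",(430,330),.02))
plan([(.4315,-.1662,.02,-75)],.5,smax=40)
```

```text
[ 0.43206649 -0.16762692  0.005     ] [ 0.4311459  -0.16625191  0.042     ] [ 0.32416424 -0.29269718  0.02      ]
0.5 3.9 1.8 33.8 0 0 0.00; 0.5 3.9 1.8 33.8 0 0 0.00; 0.5 3.9 1.8 33.8 0 0 0.00; 0.5 3.9 1.8 33.8 0 0 0.00; 0.5 3.9 1.8 33.8 0 0 0.00
```

Call:
arm_command --rows "0.5 3.9 1.9 34 0 0 0; 0.5 3.9 1.9 34 0 0 0; 0.5 3.9 1.9 34 0 0 0; 0.5 3.9 1.9 34 0 0 0; 0.5 3.9 1.8 20 0 0 0"

```text
time_s: 27.58
position: [0.4311, -0.1655, 0.03]
tool_rot: [[0.966, 0.26, -0.004], [0.26, -0.966, 0.003], [-0.003, -0.004, -1.0]]
ft_force: [-0.4, 0.2, 0.2]
grip_width: 0.0425
```

Call:
arm_command --rows "0.5 0 0 12 0 0 0; 0.5 0 0 10 0 0 0; 0.5 0 0 8 0 0 0; 0.5 0 0 4 0 0 0; 0.5 0 0 0 0 0 0"

```text
time_s: 28.0
position: [0.4314, -0.1665, -0.0012]
tool_rot: [[0.966, 0.26, -0.001], [0.26, -0.966, 0.001], [-0.001, -0.001, -1.0]]
ft_force: [-0.5, 0.6, -0.6]
grip_width: 0.0427
```

Run:
```python
from m import *
wr([],"pics/w20.png")
im=cv2.cvtColor(cv2.imread("pics/w20.png"),cv2.COLOR_BGR2RGB)
u=proj("wrist",(.4316,-.1668,.042)).astype(int);print(u)
```

```text
tcp [ 0.4314 -0.1665 -0.0012] -75.0 w 0.0427 F [-0.5  0.6 -0.6] t 28.0
[319 357]
```

Close on the knob.

Call:
arm_command --rows "0.6 0 0 0 0 0 0; 0.7 0 0 0 0 0 0; 0.8 0 0 0 0 0 0; 0.9 0 0 0 0 0 0; 0.9 0 0 0 0 0 0" --squeeze 40

```text
time_s: 28.47
position: [0.4316, -0.1672, 0.0003]
tool_rot: [[0.966, 0.259, 0.001], [0.259, -0.966, -0.001], [0.001, 0.001, -1.0]]
ft_force: [-0.3, 1.1, 6.2]
grip_width: 0.0184
```

Call:
arm_command --rows "0.9 0 0 0 0 0 0; 0.9 0 0 0 0 0 0"

```text
time_s: 28.63
position: [0.4316, -0.1673, 0.0003]
tool_rot: [[0.966, 0.259, 0.001], [0.259, -0.966, -0.001], [0.001, 0.001, -1.0]]
ft_force: [-0.2, 1.3, 6.4]
grip_width: 0.0186
```

```bash
python3 -c "
from h import *
p=readout.observe()['position'];print(p);plan([(p[0],p[1],.12,-75),(.606,-.068,.12,-75)],.9,smax=36)"
```

```text
[ 4.31623408e-01 -1.67256546e-01  3.23463498e-04]
0.9 0.0 0.0 -29.9 0 0 -0.00; 0.9 0.0 0.0 -29.9 0 0 -0.00; 0.9 0.0 0.0 -29.9 0 0 -0.00; 0.9 0.0 0.0 -29.9 0 0 -0.00; 0.9 32.4 -8.5 -0.0 0 0 -0.00
0.9 32.4 -8.5 -0.0 0 0 -0.00; 0.9 32.4 -8.5 -0.0 0 0 -0.00; 0.9 32.4 -8.5 -0.0 0 0 -0.00; 0.9 32.4 -8.5 -0.0 0 0 -0.00; 0.9 32.4 -8.5 -0.0 0 0 -0.00
```

Gripped (18.6 mm on the 20 mm knob). Lift and carry.

Call:
arm_command --rows "0.9 0 0 -10 0 0 0; 0.9 0 0 -25 0 0 0; 0.9 0 0 -30 0 0 0; 0.9 0 0 -30 0 0 0; 0.9 0 0 -20 0 0 0"

```text
time_s: 29.05
position: [0.4316, -0.1674, 0.1172]
tool_rot: [[0.966, 0.259, 0.002], [0.259, -0.966, -0.002], [0.002, 0.002, -1.0]]
ft_force: [-0.0, -0.2, -1.2]
grip_width: 0.0188
```

Call:
arm_command --rows "0.9 16.2 -4.2 0 0 0 0; 0.9 32.4 -8.5 0 0 0 0; 0.9 32.4 -8.5 0 0 0 0; 0.9 32.4 -8.5 0 0 0 0; 0.9 32.4 -8.5 0 0 0 0"

```text
time_s: 29.47
position: [0.5633, -0.0915, 0.1148]
tool_rot: [[0.966, 0.258, 0.0], [0.258, -0.966, -0.0], [-0.0, 0.0, -1.0]]
ft_force: [0.5, -1.3, -0.9]
grip_width: 0.0185
```

Call:
arm_command --rows "0.9 32.4 -8.5 0 0 0 0; 0.9 16.2 -4.3 0 0 0 0; 0.9 0 0 10 0 0 0; 0.9 0 0 0 0 0 0; 0.9 0 0 0 0 0 0"

```text
time_s: 29.88
position: [0.6048, -0.0677, 0.1038]
tool_rot: [[0.966, 0.258, -0.002], [0.258, -0.966, 0.001], [-0.002, -0.001, -1.0]]
ft_force: [-0.2, -0.1, -1.0]
grip_width: 0.0185
```

```bash
python3 -c "
from m import *
wr([],'pics/w21.png')
plan([(.606,-.068,.078,-75)],.9,smax=12)"
```

```text
tcp [ 0.6048 -0.0677  0.1038] -75.0 w 0.0185 F [-0.2 -0.1 -1. ] t 29.8833
0.9 0.3 0.1 8.8 0 0 -0.02; 0.9 0.3 0.1 8.8 0 0 -0.02; 0.9 0.3 0.1 8.8 0 0 -0.02
```

Call:
arm_command --rows "0.9 0.4 0.2 10 0 0 0; 0.9 0.3 0.2 9 0 0 0; 0.9 0.2 0 5 0 0 0; 0.9 0 0 3 0 0 0; 0.9 0 0 0 0 0 0"

```text
time_s: 30.35
position: [0.6064, -0.0677, 0.0767]
tool_rot: [[0.966, 0.258, -0.002], [0.258, -0.966, 0.001], [-0.001, -0.001, -1.0]]
ft_force: [0.2, 0.4, -1.2]
grip_width: 0.0188
```

Call:
arm_command --rows "0.9 0 0 2 0 0 0; 0.9 0 0 1.5 0 0 0; 0.9 0 0 0 0 0 0; 0.9 0 0 0 0 0 0"

```text
time_s: 30.68
position: [0.6069, -0.0677, 0.0743]
tool_rot: [[0.966, 0.259, 0.0], [0.259, -0.966, -0.0], [0.0, 0.0, -1.0]]
ft_force: [-0.4, -0.7, -0.9]
grip_width: 0.0183
```

Call:
arm_command --rows "0.9 0 0 1.2 0 0 0; 0.9 0 0 1 0 0 0; 0.9 0 0 0 0 0 0; 0.9 0 0 0 0 0 0"

```text
time_s: 31.02
position: [0.6071, -0.0677, 0.0723]
tool_rot: [[0.966, 0.259, 0.001], [0.259, -0.966, -0.0], [0.001, 0.0, -1.0]]
ft_force: [-1.0, 0.6, 3.8]
grip_width: 0.0188
```

Call:
arm_command --rows "0.75 0 0 0 0 0 0; 0.65 0 0 0 0 0 0; 0.5 0 0 0 0 0 0; 0.5 0 0 0 0 0 0; 0.5 0 0 -10 0 0 0"

```text
time_s: 31.43
position: [0.6059, -0.0674, 0.0805]
tool_rot: [[0.966, 0.259, -0.004], [0.259, -0.966, 0.001], [-0.003, -0.002, -1.0]]
ft_force: [-0.0, 0.5, -0.2]
grip_width: 0.0427
```

Call:
arm_command --rows "0.5 0 0 -30 0 0 0; 0.5 0 0 -35 0 0 0; 0.5 -15 0 -35 0 0 0; 0.5 -30 0 0 0 0 0; 0.5 0 0 0 0 0 0"

```text
time_s: 31.85
position: [0.5608, -0.0798, 0.1846]
tool_rot: [[0.966, 0.258, 0.002], [0.258, -0.966, -0.001], [0.001, 0.002, -1.0]]
ft_force: [-0.3, -0.3, -0.1]
grip_width: 0.0426
```

Call:
arm_command --rows "0.5 0 0 0 0 0 0; 0.5 0 0 0 0 0 0; 0.5 0 0 0 0 0 0"

```text
time_s: 32.1
position: [0.5639, -0.0792, 0.1816]
tool_rot: [[0.966, 0.259, -0.0], [0.259, -0.966, 0.0], [-0.0, -0.0, -1.0]]
ft_force: [-0.7, 0.5, 0.2]
grip_width: 0.0428
```

Run:
```python
from m import *
m=eyes.camera_model("wrist");wr([],"pics/w22.png")
a=cv2.imread("pics/w22.png"); im=save("scene","pics/s22.png")
u,v=proj("scene",(.6065,-.068,.05)).astype(int); c=im[v-50:v+50,u-50:u+50][:,:,::-1]
w=proj("wrist",(.6065,-.068,.08),m).astype(int); d=a[max(0,w[1]-100):w[1]+100,w[0]-100:w[0]+100]
print(u,v,w); cv2.imwrite("pics/c22.png",np.hstack([cv2.resize(c,(400,400)),cv2.resize(d,(400,400))]))
g=cv2.cvtColor(a,cv2.COLOR_BGR2RGB)
b,ar=blob(g,(0,0,0),(179,255,45),(int(w[0]),int(w[1])),45);print(b,ar,cast("wrist",b,.11,m),proj("wrist",(.6065,-.068,.11),m))
print(proj("scene",(.6065,-.068,.114)))
```

```text
tcp [ 0.5639 -0.0792  0.1816] -75.0 w 0.0428 F [-0.7  0.5  0.2] t 32.1
288 261 [318 164]
(316.44982955387576, 171.5601007855343) 1124.5 [ 0.60634181 -0.06687025  0.11      ] [318.44623255 171.80650279]
[287.2636084  242.15628002]
```

The picture limit is reached, so I'll check the layers numerically in the scene image.

Run:
```python
from m import *
im=cv2.cvtColor(cv2.imread("pics/s22.png"),cv2.COLOR_BGR2RGB); h=cv2.cvtColor(im,cv2.COLOR_RGB2HSV)
W=np.zeros(im.shape[:2],bool);W[225:310,255:325]=1;S=(h[...,1]>100)&(h[...,2]>25)&W;H=h[...,0]
for k,M,z in(("green",(H>45)&(H<90),.022),("red",(H<5)|(H>168),.042),("amber",(H>=7)&(H<28),.062),("blue",(H>100)&(H<130),.006)):
  y,x=np.where(M&S); e=[proj("scene",(.6063,-.068,zz)) for zz in (z,)][0]
  print(k,len(x),"cols",np.percentile(x,[2,50,98]),"rows",np.percentile(y,[2,98]),"expected axis",e.round(1))
y,x=np.where((h[...,2]<45)&W);print("dark",len(x),x.mean(),y.mean(),"exp knob",proj("scene",(.6063,-.068,.105)))
p,a=blob(im,*T['violet'][:2],(288,157),26);print("violet",p,cast("scene",p,.01),"start",(287.5,157.3))
```

```text
green 68 cols [279.34 290.   299.66] rows [274. 281.] expected axis [289.6 268.9]
red 70 cols [277.  287.5 298. ] rows [269. 275.] expected axis [289.1 263.4]
amber 83 cols [277.64 288.   298.36] rows [266. 276.] expected axis [288.7 257.8]
blue 327 cols [272.   291.   307.48] rows [264. 289.] expected axis [289.9 273.1]
dark 86 287.40697674418607 244.6860465116279 exp knob [287.59656709 244.93055739]
violet (283.40935672514615, 157.64327485380116) [ 0.48488052 -0.35711965  0.01      ] start (287.5, 157.3)
```

Run:
```python
from m import *
im=cv2.cvtColor(cv2.imread("pics/w19.png"),cv2.COLOR_BGR2RGB);print(blob(im,*T['violet'][:2],(561,188),60))
print(env.close_job())
```

```text
((559.9228826728827, 187.60334110334108), 3432.0)
the job is handed in; nothing more can be done
None
```

I turned the carousel clockwise by its peg until the red dish was at the pointer. Then I stacked green, red, amber and the cover on the carrier and handed the job in at about 32 s; no verdict was given.

**Stack centring:** wrist measurements put each dish within about 2 mm of the carrier centre, and the knob at (0.606, -0.067), within about 2.5 mm of it. In the last scene image the layers line up within about 2 px (roughly 3 mm). Each layer met the one below at the expected height and was released. I did not measure tilt directly.

**Checks that failed or disagreed:**
- **First peg sweep missed:** the fingertips are roughly 35–50 mm higher than the stated tool geometry says. I corrected for this by vision and light contact with the table, and the second sweep worked.
- **Red dish check:** one wrist measurement of the red dish failed because the mask also took in the blue carrier. I fixed the mask and remeasured.
- **Carrier:** the final wrist reading of the carrier was about 6 mm off, probably because the stack hid part of it.
- **Violet dish:** in the last scene image it appeared 4 px (about 8 mm) from its starting place. I put this down to the arm partly covering it, since wrist views before the cover move agreed with the start within 2–3 mm. I did not confirm it afterwards.
- **Final picture:** the last combined crop could not be viewed because the 16-picture limit was reached, so the final check was done on pixel numbers only.

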